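# Take the specimen-holder stack apart and refit the drilled disc on its hub

## Robot

A 6-joint arm with a two-finger parallel gripper is mounted at the origin on a cart in front of the work surface, level with it; the furniture and walls round the work are solid. World frame = base frame: x ahead of the robot, y to its left, z up, the work surface at z = 0. Lengths are in m, angles in rad, forces in N, time in s.
With the tool pointing down it reaches from about 0.35 to 0.975 m from the base axis. Payload 4.9 kg.
Tool frame: the origin (TCP) lies on the front face of the gripper's body, between the roots of the fingers; the fingertips stand 73 mm ahead of it and the grasp point (between the pads) lies 54 mm ahead of it; z points along the fingers, y is the line along which they close (so a half turn about z gives the same grasp; the last joint's range is limited). The gripper opens to 85 mm and grips with 20 to 120 N. Pads are 22 mm wide; open, the fingers measure 114 mm over their backs; the gripper's body (76 mm by 85 mm) begins 54 mm behind the grasp point. The pads swing forward as they close: fully open they stand 13 mm farther back than shut.
Start: joints at [-1.279, 0.053, 1.613, -0, 1.476, -0.119], TCP at [0.25, -0.573, 0.304] pointing down, gripper open.
Joint ranges: [-3.01, 3.01], [-1.01, 2.22], [0.06, 2.58], [-1.02, 4.17], [0.09, 2.62], [-3.14, 3.14]. Speed limits (rad/s): [2.57, 2.57, 3.14, 3.14, 3.14, 3.14].

## Interface

Orientations are given as a rotation vector (axis times angle).
In Python, from station import status, imaging, order gives the robot as it stands.
- The arm moves only by the tool arm_command, never from a script. Its argument "increments" is a list of rows, each an object with "slide": the shift along the tool's x, y, z in m, a list of three; "spin": the turn about the tool's z in degrees; "gripper": the opening, from -1 (shut) to 1 (fully open). In form: [{"slide": [x, y, z], "spin": spin, "gripper": gripper}, ...]. A call has 1 to 8 rows; each row is the pose to reach, as a shift and turn from the pose commanded when the call began, along the tool's axes at that moment; what a row does not reach only later rows make up. A row lasts 1/12 s, in which the tool goes at most 41.7 mm and 7.16 degrees, less where a joint would pass 70% of its speed; a pose out of reach is approached as far as the arm can. A call with a gripper value outside its range is refused whole. The fingers move at their own pace and stop on an object; "newtons" is the grip in N (left out, the last holds). Time passes only in rows, so rows that repeat a pose let the fingers close. It gives the time, the measured TCP pose, the force, the opening and the grip force at its end, in the units of the state.
- status.get_obs(): the state, without advancing time (a new reading comes with each control period).
- imaging.get_image(name): name is "side" or "top"; returns a dict with "frame" (400x640x3 uint8, red, green, blue), "vfov" (degrees; the focal length in pixels is half the picture's height over the tangent of half this angle, whatever the lens; pixels are square), "cx", "cy" (the principal point, pixels), "k1" (the pictures are not rectified: a ray, as slopes to the right and down, at radius r is drawn at 1 + k1 r^2 times it, then the intrinsics apply), "view" (4x4, takes a point from world to camera coordinates). Camera axes: x right, y up, looking along -z (the intrinsics and any distortion apply to the point x, -y, -z); pixel columns grow to the right and rows downward; lengths in m; the calibration is good to about 2 mm. A picture is of the moment at which its call begins. There is no depth.
- order.finish_job(): hands the job in; it is judged then, once.
The state is a dict: "t": time; "q": joint angles; "dq": joint speeds; "effort": joint torques, N m; "tool_pos": TCP position; "tool_rot": TCP orientation; "contact_force": force on the tool from outside, world axes, zero at the start; "wrist_torque": the same for the moment, N m; "opening": finger opening in m; "grip_force": force on a finger pad.
Only numpy, scipy, OpenCV 4.12 (cv2) and the standard library are available. Lean on these libraries where they do the work, as an engineer would, in place of code of your own. Each camera call takes 0.05 s, during which the arm holds its last target. There are 200 camera calls.

## Task

The specimen-holder parts have been left in a stack. Take it apart from the top, one piece at a time: lay the cassette flat in the oblong tray, then the square plate flat in the square tray, then put the drilled disc on the hub, turned so that its three holes go over the three studs and it lies flat and fully down, and last of all slip the loose ring over the hub's post so that it lies flat on the disc. Leave the bench timer where it is.

Things in the scene. Friction and masses are not known exactly. Their poses are not given: they have to be found in the camera images.
- top_cassette: Tissue cassette with a wax block, on top of the stack (other cassettes on the bench do not matter). Base 28 x 46 x 6 mm, long along its y; on it the wax block, 24 mm wide in x, from y = -21 to +13 mm, up to z = 13 mm, firm enough to pinch across x. About 30 g. Origin at the centre of its underside, z up.
- square_plate: Plain aluminium plate 46 x 46 x 14 mm with shallow grooves on top, under the cassette and on the drilled disc. 64 to 104 g. Origin at the centre of its underside, z up, sides along x and y.
- drilled_disc: Flat steel disc, diameter 64 mm, 14 mm thick, at the bottom of the stack, standing on the bench. Centre bore 16 mm; three through holes of 10 mm diameter with centres 22 mm from the middle, one along the disc's +x and the others at +120 and -120 degrees. 0.2 to 0.35 kg. Gripped across its rim. Origin at the centre of its underside, z up.
- lock_ring: Dark steel ring lying loose on the bench, outer diameter 40 mm, bore 15 mm, 14 mm high, 60 g. Origin at the centre of its underside, z up.
- hub: Fixed grey hub, diameter 76, top face 12 above the bench. On it: a centre post (diameter 10, tip 46 above the bench, last 7 tapered) and three studs (diameter 6, tips 24 above the bench, last 5 tapered), centres 22 from the middle, one along the hub's +x, others at +-120 deg. Disc home: underside at 12; ring home: 26. All mm. Origin at the centre of its underside, z up.
- cassette_tray: Fixed grey oblong tray for the cassette: floor 3 mm thick, four corner stops up to 9 mm above the bench, gaps for the fingers midway along each side; 40 (x) x 58 (y) mm between the stops, 48 x 66 mm outside. The cassette's long side goes along the tray's y, either way round. Origin at the centre of its underside, z up.
- plate_tray: Fixed grey square tray for the plate: floor 3 mm thick, four corner stops up to 9 mm above the bench, gaps for the fingers midway along each side; 56 x 56 mm between the stops, 64 x 64 mm outside. The plate's sides go along the tray's, any way round. Origin at the centre of its underside, z up, sides along x and y.
- timer: Loose bench timer 62 x 66 x 19 mm standing among the parts, to be left alone. Origin at the centre of its underside. (Mind the big fixed microtome to the left of all these things: it reaches y = -0.18 and 0.20 m high from x = 0.43, and its slanting knife y = -0.22 and 0.28 m high near x = 0.65.)
Not all that is in view belongs to the job. What is shaped like the lock_ring but red is not meant.

How it is judged:
By the outcome, as a careful person would: the job done as asked, in the order asked, and still so for the second after the job is handed in, with the robot touching nothing.
It also fails if it takes over 104 s, if anything falls off the work surface, if the arm or the gripper's body presses on something with over 40 N, if the wrist force passes 120 N, or if a joint passes its speed limit or range.

## Working session

There is one attempt and no reset: what is moved stays moved. The work goes in short steps, Python scripts to look and compute and a tool call to move; the robot and the scene stay as the last step left them, time stands still between calls to the robot, and variables do not carry over. Pictures are saved under pics/ and viewed, at most 14 in all, crops included, and the job is handed in when it is done.

Besides the shell and the picture viewer there is one more tool, called as name(argument=value, ...), one argument or row to a line, values as JSON. arm_command: Moves the arm, as the interface text tells. Its arguments: {"type":"object","properties":{"increments":{"type":"array","items":{"type":"object","properties":{"slide":{"type":"array","items":{"type":"number"}},"spin":{"type":"number"},"gripper":{"type":"number"}}}},"newtons":{"type":"number"}},"required":["increments"]}

```bash
ls; mkdir -p pics
cat > h.py <<'E'
import numpy as np, cv2
from station import status, imaging, order
def cam(n):
    d=imaging.get_image(n); return d
def K(d):
    h,w=d['frame'].shape[:2]; f=h/2/np.tan(np.radians(d['vfov'])/2)
    return np.array([[f,0,d['cx']],[0,f,d['cy']],[0,0,1.]]),np.array([d['k1'],0,0,0,0.])
F=np.diag([1,-1,-1.])
def rays(d,px):
    k,c=K(d); p=cv2.undistortPoints(np.array(px,float).reshape(-1,1,2),k,c)[:,0]
    V=np.array(d['view']); R=V[:3,:3]; o=-R.T@V[:3,3]
    return o,np.c_[p,np.ones(len(p))]@F@R
def plane(d,px,z):
    o,r=rays(d,px); return o+r*((z-o[2])/r[:,2])[:,None]
def tri(d1,p1,d2,p2):
    o1,r1=rays(d1,p1); o2,r2=rays(d2,p2); out=[]
    for a,b in zip(r1,r2):
        s=np.linalg.lstsq(np.c_[a,-b],o2-o1,rcond=None)[0]; A=o1+a*s[0];B=o2+b*s[1]
        out.append(np.r_[(A+B)/2,np.linalg.norm(A-B)])
    return np.array(out)
def proj(d,P):
    V=np.array(d['view']); k,c=K(d); q=(np.array(P,float).reshape(-1,3)@V[:3,:3].T+V[:3,3])@F
    return cv2.projectPoints(q,np.zeros(3),np.zeros(3),k,c)[0][:,0]
def save(d,n,crop=None,s=1):
    f=d['frame'][...,::-1]
    if crop: x0,y0,x1,y1=crop; f=f[y0:y1,x0:x1]
    cv2.imwrite('pics/'+n,cv2.resize(f,None,fx=s,fy=s,interpolation=cv2.INTER_CUBIC))
E
python3 - <<'E'
from h import *
import pickle
D={n:cam(n) for n in('top','side')}
pickle.dump(D,open('d0.pkl','wb'))
for n in D:
    save(D[n],n+'0.png',s=1.25); d=D[n]; V=np.array(d['view']); print(n,d['vfov'],d['cx'],d['cy'],d['k1'],-V[:3,:3].T@V[:3,3]); print(V.round(3))
print(status.get_obs())
E
```

```text
pics
top 46.75909976491921 326.2096503650519 204.37267477074076 -0.0111135304610636 [ 0.38458719 -0.41703252  0.90347448]
[[ 0.073 -0.997  0.002 -0.446]
 [ 0.974  0.072  0.217 -0.54 ]
 [-0.216 -0.014  0.976 -0.805]
 [ 0.     0.     0.     1.   ]]
side 44.5604304144656 319.70661869573763 197.23828149162122 -0.1514454299653732 [ 0.44883347 -1.32733799  0.51967548]
[[ 0.992 -0.121  0.024 -0.618]
 [ 0.034  0.458  0.888  0.131]
 [-0.118 -0.881  0.459 -1.354]
 [ 0.     0.     0.     1.   ]]
{'t': 0.1, 'q': array([-1.27898945e+00,  5.32787342e-02,  1.61413162e+00,  3.40789591e-05,
        1.47602291e+00, -1.19022545e-01]), 'dq': array([-3.40044984e-04, -5.66632679e-04, -4.15980392e-03,  8.50042320e-04,
       -6.11434911e-05, -1.09778188e-03]), 'effort': array([ 7.04326358e-04, -3.94907928e+01, -3.71363497e+01, -1.23771160e-04,
        3.93912080e-03, -2.54570483e-05]), 'tool_pos': array([ 0.24947687, -0.57258604,  0.30280833]), 'tool_rot': array([-3.07374829e+00, -6.40420974e-01,  1.96265778e-04]), 'contact_force': array([ 0.01597259, -0.06886299, -0.544938  ]), 'wrist_torque': array([-0.01524665, -0.01454438, -0.06122149]), 'grip_force': 0.0, 'opening': 0.0853742154329792}
```

View pics/top0.png

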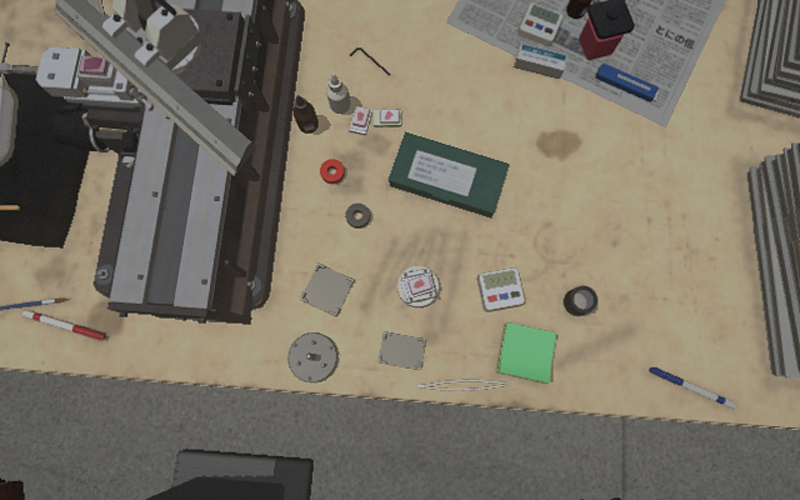

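View pics/side0.png

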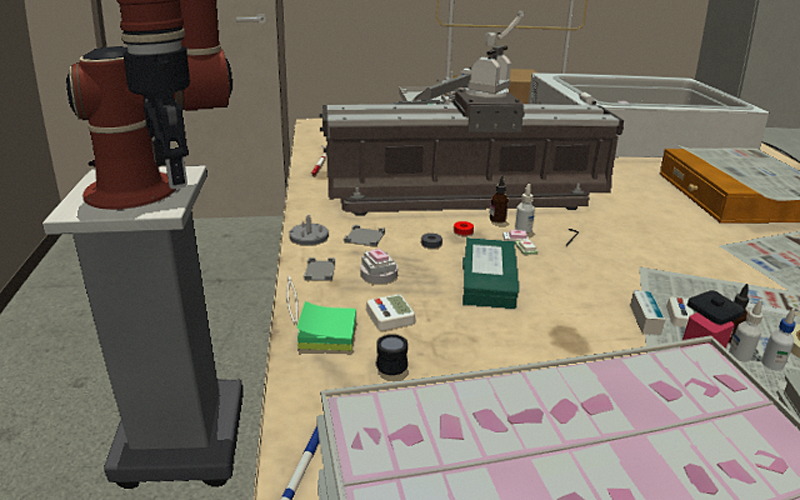

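The top view (800 px wide picture) shows the hub at (313,357), the square tray at (328,289), the oblong tray at (402,350), the stack at (418,286), the timer at (501,289), the dark ring at (358,215) and the red ring at (332,171). The side view shows the hub at (309,232), the square tray at (365,236), the oblong tray at (320,269), the stack at (379,264) and the dark ring at (432,240).

- **Ring candidates:** dark (358,215), red (332,171) and black loupe (580,300). The dark one fits. The red one is excluded by the text and the loupe is too tall.
- **Cassette candidates:** (418,286) on the stack, (360,120) and (388,117) on the bench. The one on the stack is meant.

I'll confirm these in an enlarged crop.

Run:
```python
from h import *
import pickle
D=pickle.load(open('d0.pkl','rb'))
save(D['top'],'topc.png',(225,152,425,312),3.75)
save(D['side'],'sidec.png',(225,165,365,270),5.6)
```

```text
(no output)
```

View pics/topc.png

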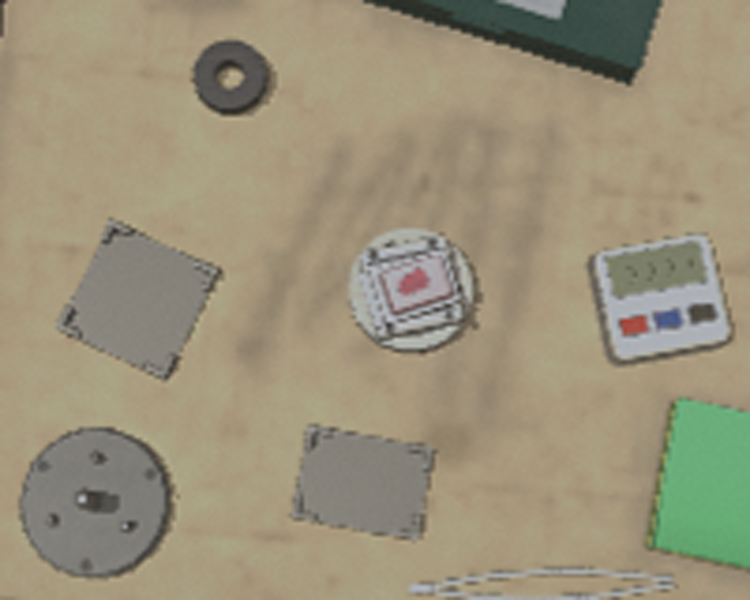

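View pics/sidec.png

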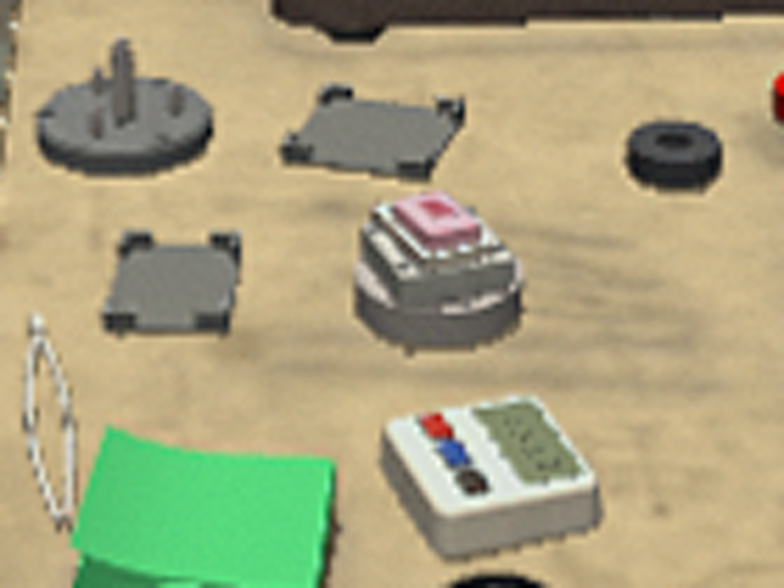

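The crops confirm the picks. The dark ring (crop 232,77), the stack's cassette (415,283) with the white-topped disc under the plate, and the trays at (140,298) and (364,482) all match. On the hub, the post tip is at (83,497) and the studs at (98,457), (53,520) and (129,526). The other three dots are screws. Next I'll measure with masks and both views.

```bash
cat > seg.py <<'E'
from h import *
def blob(d,box,thr=30,inv=False):
    x0,y0,x1,y1=box; s=4
    f=cv2.resize(d['frame'][y0:y1,x0:x1],None,fx=s,fy=s,interpolation=cv2.INTER_CUBIC).astype(int)
    m=((f[...,0]-f[...,2])<thr).astype(np.uint8)
    m=cv2.morphologyEx(m,cv2.MORPH_OPEN,np.ones((5,5)))
    c=max(cv2.findContours(m,cv2.RETR_EXTERNAL,cv2.CHAIN_APPROX_NONE)[0],key=cv2.contourArea)[:,0]
    return (c+.5)/s-.5+[x0,y0]
def rect(P):
    P=np.float32(P[:,:2]*1000); (c,s,a)=cv2.minAreaRect(P); return np.round(c,1),np.round(s,1),round(a,1)
def circ(P):
    P=np.float32(P[:,:2]*1000); e=cv2.fitEllipse(P); return np.round(e[0],1),np.round(e[1],1)
E
python3 - <<'E'
from seg import *
import pickle
D=pickle.load(open('d0.pkl','rb')); T,S=D['top'],D['side']
f=T['frame']; print('wood',f[240,300],'ptray',f[232,262],'ring',f[165,280],'hub',f[270,240])
B={'ptray':((236,205,288,258),3,rect),'ctray':((298,260,345,300),3,rect),'hub':((226,262,276,310),12,circ),'ring':((272,158,302,186),14,circ),'stack':((312,208,358,250),14,circ),'timer':((375,208,428,255),19,rect)}
for n,(b,z,fn) in B.items():
    c=blob(T,b); print('top',n,c.min(0),c.max(0),*fn(plane(T,c,z/1e3)))
def sc(p): return np.array(p)/5.6+[225,165]-.5+.5/5.6
def tc(p): return np.array(p)/3.75+[225,152]-.5+.5/3.75
def ss(p): return sc(p)
pairs={'posttip':((83,497),(122,41)),'studA':((98,457),(176,86)),'studB':((53,520),(99,69)),'studC':((127,525),(97,112)),
'ptr_L':((63,325),None)}
for n,(a,b) in pairs.items():
    if b: print(n,(tri(T,[tc(a)],S,[sc(b)])[0]*1e3).round(1))
# tray/stack corners across views
cs={'ring top bore':((231,77),(674,142)),'wax corner R':((446,253),(432,194)),'ctray cTL':((310,427),(237,238)),
 'plate tray cTop':((113,224),(447,104)),}
for n,(a,b) in cs.items(): print(n,(tri(T,[tc(a)],S,[sc(b)])[0]*1e3).round(1))
E
```

```text
wood [166 150 123] ptray [135 131 122] ring [79 78 76] hub [127 125 121]
top ptray [239.375 209.875] [283.125 252.875] [ 520.7 -281. ] [67.7 66. ] 69.3
top ctray [302.125 264.625] [340.625 295.625] [ 434.6 -405.6] [68.4 49.8] 84.1
top hub [229.625 265.375] [270.625 305.625] [ 414.  -271.4] [75.7 77.3]
top ring [276.125 162.125] [296.875 182.375] [ 641.5 -319.6] [40.6 43. ]
top stack [317.375 212.375] [352.625 245.875] [ 533.9 -424. ] [65.5 68.6]
top timer [381.125 213.875] [419.625 249.125] [ 538. -551.] [62.1 67.6] 14.6
posttip [ 4.147e+02 -2.700e+02  4.290e+01  3.000e-01]
studA [ 436.2 -271.8   22.     0.6]
studB [ 403.4 -252.8   22.3    0.5]
studC [ 4.035e+02 -2.896e+02  1.960e+01  1.000e-01]
ring top bore [ 642.7 -319.2   11.4    0.8]
wax corner R [ 538.6 -439.    55.3   16.2]
ctray cTL [ 459.8 -376.3    4.4    1. ]
plate tray cTop [ 555.8 -264.     6.3    5.9]
```

Run:
```python
from seg import *
import pickle
D=pickle.load(open('d0.pkl','rb')); T,S=D['top'],D['side']
s=4
for n,d,b in(('top',T,(312,208,358,250)),('side',S,(285,195,322,232))):
    x0,y0,x1,y1=b
    f=cv2.resize(d['frame'][y0:y1,x0:x1],None,fx=s,fy=s,interpolation=cv2.INTER_CUBIC).astype(int)
    m=(((f[...,0]-f[...,1])>(f[...,1]-f[...,2])+8)&(f[...,0]-f[...,1]>14)).astype(np.uint8)
    m=cv2.morphologyEx(m,cv2.MORPH_CLOSE,np.ones((9,9)))
    c=max(cv2.findContours(m,cv2.RETR_EXTERNAL,cv2.CHAIN_APPROX_NONE)[0],key=cv2.contourArea)[:,0]
    c=(c+.5)/s-.5+[x0,y0]; print(n,c.min(0),c.max(0),*rect(plane(d,c,.041)))
def tc(p): return np.array(p)/3.75+[225,152]-.5+.5/3.75
print((plane(T,tc([(381,272),(445,253),(455,297),(390,316)]),.041)*1e3).round(1))
save(T,'st.png',(312,208,358,250),14)
```

```text
top [325.875 220.875] [345.125 234.875] [ 532.6 -425.2] [22.8 32.8] 22.4
side [293.875 198.375] [310.375 209.375] [ 530.3 -436.9] [33.  43.9] 24.4
[[ 537.4 -407.3   41. ]
 [ 549.5 -438.9   41. ]
 [ 527.4 -445.4   41. ]
 [ 515.4 -413.4   41. ]]
```

View pics/st.png

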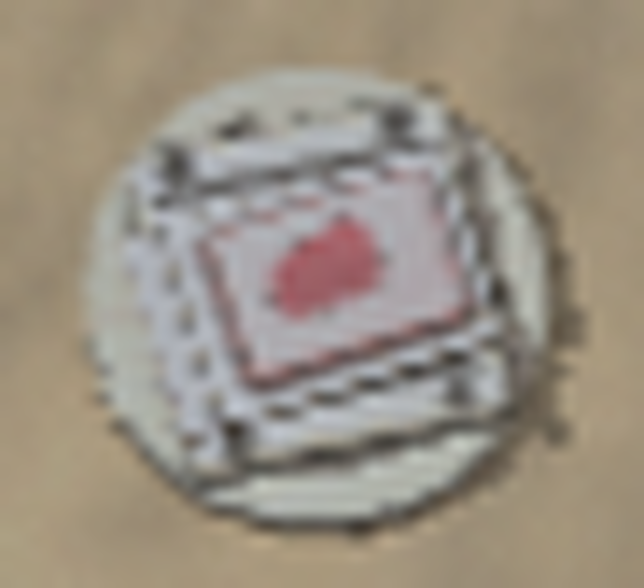

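The enlarged stack crop shows the wax block centred at (340,276) with its long side running left-right. The base strip shows on the left, so the cassette centre lies about 4 mm to the left (+y). The plate corners show as dark dots at (172,163) and (400,122).

```bash
cat > go.py <<'E'
import sys
from h import *
from scipy.spatial.transform import Rotation as Ro
def go(x,y,z,yaw):
    """yaw: world angle (deg) of the closing line (mod 180)"""
    o=status.get_obs(); R=Ro.from_rotvec(o['tool_rot']).as_matrix(); p=o['tool_pos']
    cur=np.degrees(np.arctan2(R[1,1],R[0,1])); d=(yaw-cur+90)%180-90
    sl=R.T@(np.array([x,y,z])-p)
    print('cur',(p*1e3).round(1),'yaw',round(cur,1),'tilt z',R[:,2].round(3),'q6',o['q'][5].round(2),'open',o['opening'].round(4),'t',round(o['t'],1))
    print('slide',sl.round(4),'spin(+about tool z)',round(-d,1))
if __name__=='__main__': go(*map(float,sys.argv[1:]))
E
python3 go.py .5326 -.4252 .22 20.5
```

```text
Traceback (most recent call last):
  File "go.py", line 11, in <module>
    if __name__=='__main__': go(*map(float,sys.argv[1:]))
                             ~~^^^^^^^^^^^^^^^^^^^^^^^^^^
  File "go.py", line 9, in go
    print('cur',(p*1e3).round(1),'yaw',round(cur,1),'tilt z',R[:,2].round(3),'q6',o['q'][5].round(2),'open',o['opening'].round(4),'t',round(o['t'],1))
                                                                                                            ^^^^^^^^^^^^^^^^^^
AttributeError: 'float' object has no attribute 'round'
```

```bash
sed -i "s/o\['opening'\].round(4)/round(o['opening'],4)/" go.py; python3 go.py .5326 -.4252 .22 20.5
```

```text
cur [ 249.5 -572.6  302.8] yaw -66.5 tilt z [-0.     0.002 -1.   ] q6 -0.12 open 0.0854 t 0.1
slide [ 0.3184 -0.0219  0.0829] spin(+about tool z) -87.0
```

arm_command(
  increments=[
    {"slide": [0.318, -0.022, 0.083], "spin": -56, "gripper": -0.05},
    {"slide": [0.318, -0.022, 0.083], "spin": -56, "gripper": -0.05},
    {"slide": [0.318, -0.022, 0.083], "spin": -56, "gripper": -0.05},
    {"slide": [0.318, -0.022, 0.083], "spin": -56, "gripper": -0.05},
    {"slide": [0.318, -0.022, 0.083], "spin": -56, "gripper": -0.05},
    {"slide": [0.318, -0.022, 0.083], "spin": -56, "gripper": -0.05},
    {"slide": [0.318, -0.022, 0.083], "spin": -56, "gripper": -0.05},
    {"slide": [0.318, -0.022, 0.083], "spin": -56, "gripper": -0.05},
  ],
)

```text
t: 0.77
tool_pos: [0.534, -0.424, 0.2195]
tool_rot: [-2.407, -2.017, -0.0]
contact_force: [0.7, -0.3, 0.2]
opening: 0.0404
grip_force: 0.0
```

```bash
python3 go.py .5326 -.4252 .18 20.5
```

```text
cur [ 534.  -424.   219.5] yaw -10.1 tilt z [-0.001  0.001 -1.   ] q6 -0.6 open 0.0404 t 0.8
slide [-0.0015 -0.0011  0.0395] spin(+about tool z) -30.6
```

arm_command(
  increments=[
    {"slide": [-0.0015, -0.0011, 0.04], "spin": -30.6},
    {"slide": [-0.0015, -0.0011, 0.04], "spin": -30.6},
    {"slide": [-0.0015, -0.0011, 0.04], "spin": -30.6},
    {"slide": [-0.0015, -0.0011, 0.04], "spin": -30.6},
    {"slide": [-0.0015, -0.0011, 0.04], "spin": -30.6},
    {"slide": [-0.0015, -0.0011, 0.04], "spin": -30.6},
    {"slide": [-0.0015, -0.0011, 0.04], "spin": -30.6},
  ],
)

```text
validation failed for argument at $.in...
```

```bash
python3 go.py .5326 -.4252 .14 20.5
python3 - <<'E'
from h import *
d=cam('side'); save(d,'tip.png',(260,110,340,230),5)
for o in(.063,.068,.073): print(o,((proj(d,[[.5326,-.4252,.1795-o]])-[260,110])*5).round(0))
E
```

```text
cur [ 534.  -424.   219.5] yaw -10.1 tilt z [-0.001  0.001 -1.   ] q6 -0.6 open 0.0404 t 0.8
slide [-0.0015 -0.0011  0.0795] spin(+about tool z) -30.6
0.063 [[212. 293.]]
0.068 [[212. 304.]]
0.073 [[212. 316.]]
```

View pics/tip.png

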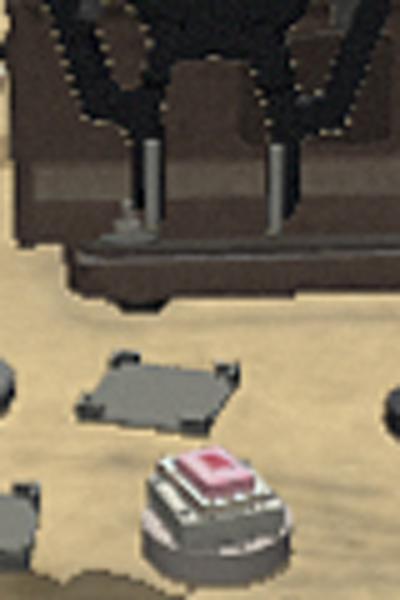

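The fingertips show at crop (150,222) and (277,235). The tip offset is about 72-73 mm at 40 mm opening. The arm didn't move because every row needs a gripper value.

arm_command(
  increments=[
    {"slide": [-0.0015, -0.0011, 0.08], "spin": -30.6, "gripper": -0.05},
    {"slide": [-0.0015, -0.0011, 0.08], "spin": -30.6, "gripper": -0.05},
    {"slide": [-0.0015, -0.0011, 0.08], "spin": -30.6, "gripper": -0.05},
    {"slide": [-0.0015, -0.0011, 0.08], "spin": -30.6, "gripper": -0.05},
    {"slide": [-0.0015, -0.0011, 0.08], "spin": -30.6, "gripper": -0.05},
    {"slide": [-0.0015, -0.0011, 0.08], "spin": -30.6, "gripper": -0.05},
    {"slide": [-0.0015, -0.0011, 0.08], "spin": -30.6, "gripper": -0.05},
  ],
)

```text
t: 1.4
tool_pos: [0.5308, -0.427, 0.1405]
tool_rot: [-1.8, -2.574, -0.0]
contact_force: [-0.1, -0.5, 0.5]
opening: 0.0407
grip_force: 0.0
```

```bash
python3 go.py .5326 -.4252 .103 20.5
```

```text
cur [ 530.8 -427.   140.5] yaw 20.1 tilt z [-0.     0.001 -1.   ] q6 -1.14 open 0.0407 t 1.4
slide [0.001  0.0023 0.0375] spin(+about tool z) -0.4
```

arm_command(
  increments=[
    {"slide": [0.001, 0.0023, 0.0], "spin": -0.4, "gripper": -0.05},
    {"slide": [0.001, 0.0023, 0.02], "spin": -0.4, "gripper": -0.05},
    {"slide": [0.001, 0.0023, 0.03], "spin": -0.4, "gripper": -0.05},
    {"slide": [0.001, 0.0023, 0.0375], "spin": -0.4, "gripper": -0.05},
    {"slide": [0.001, 0.0023, 0.0375], "spin": -0.4, "gripper": -0.05},
    {"slide": [0.001, 0.0023, 0.0375], "spin": -0.4, "gripper": -0.05},
  ],
)

```text
t: 1.9
tool_pos: [0.5325, -0.425, 0.1026]
tool_rot: [-1.789, -2.58, -0.001]
contact_force: [0.0, 0.0, -0.9]
opening: 0.0406
grip_force: 0.0
```

```bash
python3 go.py .5326 -.4252 .103 20.5;python3 - <<'E'
from h import *
d=cam('side'); save(d,'c1.png',(270,150,340,230),7)
E
```

```text
cur [ 532.5 -425.   102.6] yaw 20.5 tilt z [-0.001  0.001 -1.   ] q6 -1.14 open 0.0406 t 1.9
slide [-0.0002  0.0001 -0.0004] spin(+about tool z) 0.0
```

View pics/c1.png

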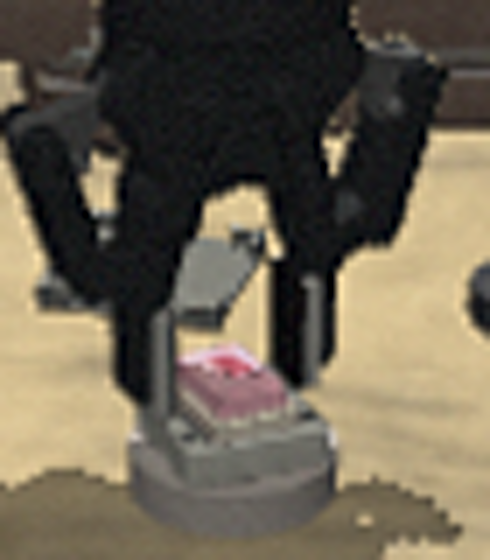

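The fingers straddle the cassette, with the left tip at (150,430) and the right at (315,385). I'll close and lift.

arm_command(
  increments=[
    {"slide": [0, 0, 0], "spin": 0, "gripper": -0.6},
    {"slide": [0, 0, 0], "spin": 0, "gripper": -0.6},
    {"slide": [0, 0, 0], "spin": 0, "gripper": -0.6},
    {"slide": [0, 0, 0], "spin": 0, "gripper": -0.6},
    {"slide": [0, 0, -0.02], "spin": 0, "gripper": -0.6},
    {"slide": [0, 0, -0.06], "spin": 0, "gripper": -0.6},
    {"slide": [0, 0, -0.06], "spin": 0, "gripper": -0.6},
    {"slide": [0, 0, -0.06], "spin": 0, "gripper": -0.6},
  ],
  newtons=25,
)

```text
t: 2.62
tool_pos: [0.5343, -0.4268, 0.1676]
tool_rot: [1.786, 2.576, -0.002]
contact_force: [-0.2, -0.6, -0.8]
opening: 0.0267
grip_force: 24.7
```

```bash
python3 go.py .4346 -.4056 .16 -5.9
python3 - <<'E'
from h import *
import pickle
D={n:cam(n) for n in('top','side')}
pickle.dump(D,open('d1.pkl','wb'))
a=cv2.resize(D['top']['frame'][195:260,300:380],None,fx=5,fy=5,interpolation=2);b=cv2.resize(D['side']['frame'][155:235,270:340],None,fx=5,fy=5,interpolation=2)
c=np.zeros((400,750,3),np.uint8); c[:325,:400]=a; c[:,400:]=b; cv2.imwrite('pics/c2.png',c[...,::-1])
E
```

```text
cur [ 534.3 -426.8  167.6] yaw 20.5 tilt z [ 0.005 -0.005 -1.   ] q6 -1.14 open 0.0267 t 2.6
slide [ 0.0549 -0.0859  0.0069] spin(+about tool z) 26.4
```

View pics/c2.png

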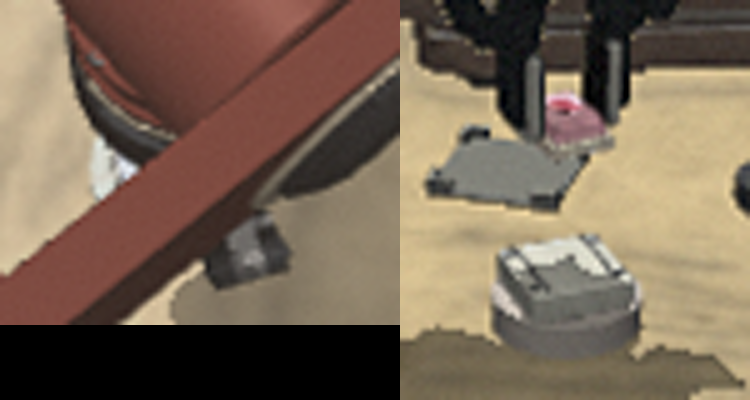

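The cassette is gripped, with the wax at (565,120) in the right-hand crop. The plate stays on the disc.

arm_command(
  increments=[
    {"slide": [0.059, -0.0875, 0.0], "spin": 26.4, "gripper": -0.6},
    {"slide": [0.059, -0.0875, 0.0], "spin": 26.4, "gripper": -0.6},
    {"slide": [0.059, -0.0875, 0.0], "spin": 26.4, "gripper": -0.6},
    {"slide": [0.059, -0.0875, 0.0], "spin": 26.4, "gripper": -0.6},
    {"slide": [0.059, -0.0875, 0.0], "spin": 26.4, "gripper": -0.6},
    {"slide": [0.059, -0.0875, 0.0], "spin": 26.4, "gripper": -0.6},
    {"slide": [0.059, -0.0875, 0.0], "spin": 26.4, "gripper": -0.6},
    {"slide": [0.059, -0.0875, 0.0], "spin": 26.4, "gripper": -0.6},
  ],
)

```text
t: 3.38
tool_pos: [0.4307, -0.4008, 0.1631]
tool_rot: [-2.33, -2.107, -0.0]
contact_force: [0.1, 0.1, 0.6]
opening: 0.027
grip_force: 24.8
```

```bash
python3 go.py .4342 -.4096 .079 -5.9;python3 - <<'E'
from seg import *
import pickle
D=pickle.load(open('d1.pkl','rb'));
save(D['side'],'x.png')
T=cam('top');save(T,'pl.png',(295,205,365,300),6)
pickle.dump(T,open('d2.pkl','wb'))
E
```

```text
cur [ 430.7 -400.8  163.1] yaw -5.8 tilt z [-0.  0. -1.] q6 -0.78 open 0.027 t 3.4
slide [-0.0084  0.0044  0.0841] spin(+about tool z) 0.1
```

View pics/pl.png

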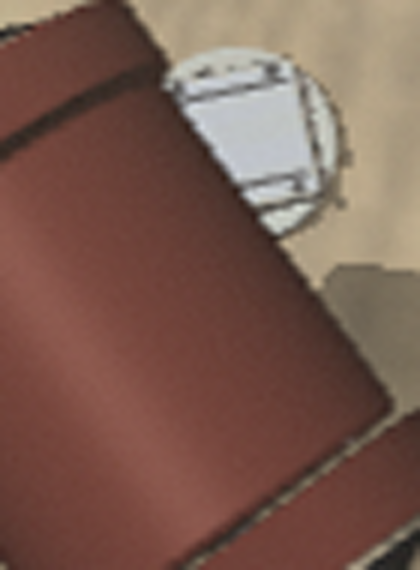

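arm_command(
  increments=[
    {"slide": [-0.0084, 0.0044, 0.02], "spin": 0, "gripper": -0.6},
    {"slide": [-0.0084, 0.0044, 0.04], "spin": 0, "gripper": -0.6},
    {"slide": [-0.0084, 0.0044, 0.06], "spin": 0, "gripper": -0.6},
    {"slide": [-0.0084, 0.0044, 0.075], "spin": 0, "gripper": -0.6},
    {"slide": [-0.0084, 0.0044, 0.0835], "spin": 0, "gripper": -0.6},
    {"slide": [-0.0084, 0.0044, 0.0835], "spin": 0, "gripper": -0.6},
    {"slide": [-0.0084, 0.0044, 0.0835], "spin": 0, "gripper": -0.6},
    {"slide": [-0.0084, 0.0044, 0.0835], "spin": 0, "gripper": -0.6},
  ],
)

```text
t: 4.1
tool_pos: [0.4342, -0.4099, 0.0803]
tool_rot: [2.331, 2.105, -0.0]
contact_force: [0.5, -0.0, -0.7]
opening: 0.0268
grip_force: 33.1
```

arm_command(
  increments=[
    {"slide": [0, 0, 0.001], "spin": 0, "gripper": -0.6},
    {"slide": [0, 0, 0.002], "spin": 0, "gripper": -0.6},
    {"slide": [0, 0, 0.002], "spin": 0, "gripper": -0.6},
    {"slide": [0, 0, 0.002], "spin": 0, "gripper": -0.6},
  ],
)

```text
t: 4.43
tool_pos: [0.434, -0.4098, 0.0784]
tool_rot: [2.331, 2.104, 0.0]
contact_force: [0.2, 0.3, 1.5]
opening: 0.0267
grip_force: 33.4
```

arm_command(
  increments=[
    {"slide": [0, 0, 0], "spin": 0, "gripper": 0.0},
    {"slide": [0, 0, 0], "spin": 0, "gripper": 0.0},
    {"slide": [0, 0, 0], "spin": 0, "gripper": 0.0},
    {"slide": [0, 0, -0.02], "spin": 0, "gripper": 0.0},
    {"slide": [0, 0, -0.05], "spin": 0, "gripper": 0.0},
    {"slide": [0, 0, -0.09], "spin": 0, "gripper": 0.0},
    {"slide": [0, 0, -0.12], "spin": 0, "gripper": 0.0},
    {"slide": [0, 0, -0.12], "spin": 0, "gripper": 0.0},
  ],
)

```text
t: 5.1
tool_pos: [0.4362, -0.4125, 0.2065]
tool_rot: [2.322, 2.096, -0.001]
contact_force: [0.7, -0.9, 0.5]
opening: 0.0423
grip_force: 0.0
```

```bash
python3 go.py .35 -.15 .25 -5.9
```

```text
cur [ 436.2 -412.5  206.5] yaw -5.9 tilt z [ 0.009 -0.011 -1.   ] q6 -0.78 open 0.0423 t 5.1
slide [ 0.2519 -0.112  -0.047 ] spin(+about tool z) 0.0
```

```bash
python3 go.py .27 -.56 .3 12
```

```text
cur [ 436.2 -412.5  206.5] yaw -5.9 tilt z [ 0.009 -0.011 -1.   ] q6 -0.78 open 0.0423 t 5.1
slide [-0.1646 -0.1493 -0.0934] spin(+about tool z) -17.9
```

arm_command(
  increments=[
    {"slide": [-0.165, -0.15, -0.093], "spin": -18, "gripper": 0.5},
    {"slide": [-0.165, -0.15, -0.093], "spin": -18, "gripper": 0.5},
    {"slide": [-0.165, -0.15, -0.093], "spin": -18, "gripper": 0.5},
    {"slide": [-0.165, -0.15, -0.093], "spin": -18, "gripper": 0.5},
    {"slide": [-0.165, -0.15, -0.093], "spin": -18, "gripper": 0.5},
    {"slide": [-0.165, -0.15, -0.093], "spin": -18, "gripper": 0.5},
    {"slide": [-0.165, -0.15, -0.093], "spin": -18, "gripper": 0.5},
    {"slide": [-0.165, -0.15, -0.093], "spin": -18, "gripper": 0.5},
  ],
)

```text
t: 5.77
tool_pos: [0.2664, -0.5597, 0.2917]
tool_rot: [1.977, 2.439, -0.001]
contact_force: [-0.8, 0.2, 1.0]
opening: 0.0642
grip_force: 0.0
```

Run:
```python
from h import *
import pickle
D={n:cam(n) for n in('top','side')}
pickle.dump(D,open('d2.pkl','wb'))
c=np.zeros((600,800,3),np.uint8)
def put(f,x,y,b,s):
    i=cv2.resize(f[b[1]:b[3],b[0]:b[2]],None,fx=s,fy=s,interpolation=2);c[y:y+i.shape[0],x:x+i.shape[1]]=i
put(D['top']['frame'],0,0,(310,206,360,256),10)
put(D['top']['frame'],500,0,(292,255,352,305),5)
put(D['side']['frame'],500,300,(240,180,330,240),3.3)
cv2.imwrite('pics/p2.png',c[...,::-1])
```

```text
(no output)
```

View pics/p2.png

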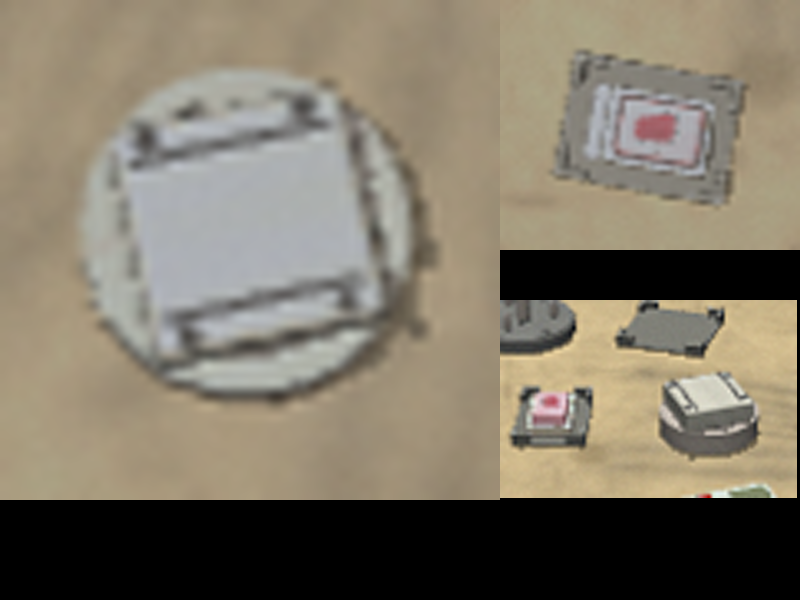

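The cassette lies flat in its tray. The plate's corners are at about (122,137), (338,90), (384,312) and (160,358) in the left-hand crop.

```bash
python3 - <<'E'
from seg import *
import pickle
D=pickle.load(open('d2.pkl','rb')); T=D['top']
g=lambda p:np.array(p,float)/10+[310,206]-.45
P=plane(T,g([(122,137),(338,90),(384,312),(160,358)]),.028)[:,:2]*1e3
print(P.round(1),P.mean(0).round(1))
for a,b in((0,1),(3,2),(0,3),(1,2)): v=P[b]-P[a]; print(np.degrees(np.arctan2(v[1],v[0])).round(1),np.linalg.norm(v).round(1))
v=np.diff(plane(T,g([(130,170),(335,130),(165,320),(375,275),(130,170),(165,320),(340,130),(375,275)]),.028)[:,:2].reshape(-1,2,2),axis=1)[:,0]
print(np.degrees(np.arctan2(v[:,1],v[:,0])).round(1))
for z,t in((.028,8),(.028,12)): c=blob(T,(310,206,360,256),t); print(t,*rect(plane(T,c,z)))
c=blob(T,(310,206,360,256),30); print('disc',*circ(plane(T,c,.014)))
E
python3 go.py .53 -.42 .2 17
```

```text
[[ 548.7 -397.8]
 [ 560.9 -438.7]
 [ 518.5 -450.3]
 [ 506.5 -408.3]] [ 533.6 -423.8]
-73.3 42.7
-74.1 43.7
-166.1 43.4
-164.7 44.0
[ -74.6  -73.6 -162.8 -162.9]
8 [ 533.6 -418.4] [47.1 53.7] 16.3
12 [ 531.9 -422.9] [62.1 61.4] 4.2
disc [ 533.9 -424.1] [65.5 68.8]
cur [ 267.9 -557.7  289.7] yaw 12.1 tilt z [-0.     0.002 -1.   ] q6 -1.46 open 0.0644 t 5.9
slide [0.0793 0.2852 0.09  ] spin(+about tool z) -4.9
```

```bash
python3 go.py .5336 -.4238 .15 16.2
```

```text
cur [ 267.9 -557.7  289.7] yaw 12.1 tilt z [-0.     0.002 -1.   ] q6 -1.46 open 0.0644 t 5.9
slide [0.0748 0.2879 0.14  ] spin(+about tool z) -4.1
```

arm_command(
  increments=[
    {"slide": [0.075, 0.288, 0.14], "spin": -4.1, "gripper": 0.5},
    {"slide": [0.075, 0.288, 0.14], "spin": -4.1, "gripper": 0.5},
    {"slide": [0.075, 0.288, 0.14], "spin": -4.1, "gripper": 0.5},
    {"slide": [0.075, 0.288, 0.14], "spin": -4.1, "gripper": 0.5},
    {"slide": [0.075, 0.288, 0.14], "spin": -4.1, "gripper": 0.5},
    {"slide": [0.075, 0.288, 0.14], "spin": -4.1, "gripper": 0.5},
    {"slide": [0.075, 0.288, 0.14], "spin": -4.1, "gripper": 0.5},
    {"slide": [0.075, 0.288, 0.14], "spin": -4.1, "gripper": 0.5},
  ],
)

```text
t: 6.53
tool_pos: [0.5356, -0.4205, 0.1481]
tool_rot: [-1.88, -2.513, -0.001]
contact_force: [0.6, 0.5, -0.3]
opening: 0.0642
grip_force: 0.0
```

arm_command(
  increments=[
    {"slide": [0, 0, 0], "spin": 0, "gripper": 0.5},
    {"slide": [0, 0, 0], "spin": 0, "gripper": 0.5},
    {"slide": [0, 0, 0], "spin": 0, "gripper": 0.5},
  ],
)

```text
t: 6.78
tool_pos: [0.5336, -0.4231, 0.15]
tool_rot: [-1.882, -2.513, 0.0]
contact_force: [1.5, 0.5, -0.0]
opening: 0.064
grip_force: 0.0
```

```bash
python3 go.py .5336 -.4238 .0885 16.2
```

```text
cur [ 533.6 -423.1  150. ] yaw 16.4 tilt z [-0.001  0.001 -1.   ] q6 -1.06 open 0.064 t 6.8
slide [-0.0007 -0.0002  0.0615] spin(+about tool z) 0.2
```

arm_command(
  increments=[
    {"slide": [-0.0007, 0, 0.03], "spin": 0.2, "gripper": 0.5},
    {"slide": [-0.0007, 0, 0.05], "spin": 0.2, "gripper": 0.5},
    {"slide": [-0.0007, 0, 0.0615], "spin": 0.2, "gripper": 0.5},
    {"slide": [-0.0007, 0, 0.0615], "spin": 0.2, "gripper": 0.5},
    {"slide": [-0.0007, 0, 0.0615], "spin": 0.2, "gripper": 0.5},
    {"slide": [-0.0007, 0, 0.0615], "spin": 0.2, "gripper": 0.5},
  ],
)

```text
t: 7.28
tool_pos: [0.5339, -0.4263, 0.0913]
tool_rot: [1.889, 2.507, -0.001]
contact_force: [-0.8, -0.3, 0.3]
opening: 0.0639
grip_force: 0.0
```

arm_command(
  increments=[
    {"slide": [0, 0, 0], "spin": 0, "gripper": -0.1},
    {"slide": [0, 0, 0], "spin": 0, "gripper": -0.1},
    {"slide": [0, 0, 0], "spin": 0, "gripper": -0.1},
    {"slide": [0, 0, 0], "spin": 0, "gripper": -0.1},
    {"slide": [0, 0, 0], "spin": 0, "gripper": -0.1},
  ],
  newtons=35,
)

```text
t: 7.7
tool_pos: [0.5346, -0.4263, 0.0919]
tool_rot: [1.888, 2.507, -0.001]
contact_force: [-0.7, 0.0, 5.9]
opening: 0.0446
grip_force: 36.5
```

arm_command(
  increments=[
    {"slide": [0, 0, -0.01], "spin": 0, "gripper": -0.1},
    {"slide": [0, 0, -0.03], "spin": 0, "gripper": -0.1},
    {"slide": [0, 0, -0.06], "spin": 0, "gripper": -0.1},
    {"slide": [0, 0, -0.06], "spin": 0, "gripper": -0.1},
    {"slide": [0, 0, -0.06], "spin": 0, "gripper": -0.1},
    {"slide": [0, 0, -0.06], "spin": 0, "gripper": -0.1},
  ],
)

```text
t: 8.2
tool_pos: [0.5334, -0.4249, 0.1491]
tool_rot: [-1.889, -2.509, -0.0]
contact_force: [-0.5, -0.2, -1.0]
opening: 0.0446
grip_force: 36.0
```

```bash
python3 go.py .5207 -.2810 .147 -20.7
python3 - <<'E'
from h import *
d=cam('side'); save(d,'p3.png',(240,150,340,240),6)
E
```

```text
cur [ 533.4 -424.9  149.1] yaw 16.0 tilt z [-0.     0.001 -1.   ] q6 -1.06 open 0.0446 t 8.2
slide [0.1418 0.0276 0.0021] spin(+about tool z) 36.7
```

View pics/p3.png

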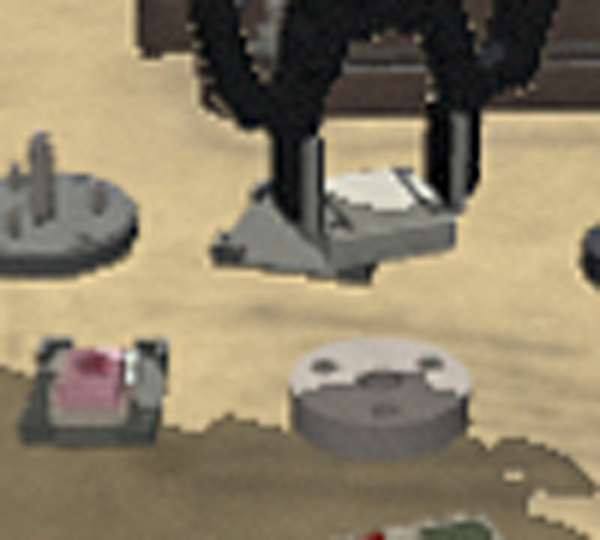

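The plate is held level at (390,230), and the fingertips are near its underside. The disc below shows its bore at (380,378) and holes at (325,365), (432,360) and (384,410). Tray target for the TCP, with a 2.7 mm offset correction, is (519.7,-283.5).

```bash
python3 go.py .5197 -.2835 .147 -20.7
```

```text
cur [ 533.  -424.5  147.9] yaw 16.0 tilt z [-0.002  0.002 -1.   ] q6 -1.06 open 0.0446 t 8.2
slide [0.1392 0.0262 0.0012] spin(+about tool z) 36.7
```

arm_command(
  increments=[
    {"slide": [0.139, 0.026, 0.0], "spin": 36.7, "gripper": -0.1},
    {"slide": [0.139, 0.026, 0.0], "spin": 36.7, "gripper": -0.1},
    {"slide": [0.139, 0.026, 0.0], "spin": 36.7, "gripper": -0.1},
    {"slide": [0.139, 0.026, 0.0], "spin": 36.7, "gripper": -0.1},
    {"slide": [0.139, 0.026, 0.0], "spin": 36.7, "gripper": -0.1},
    {"slide": [0.139, 0.026, 0.0], "spin": 36.7, "gripper": -0.1},
    {"slide": [0.139, 0.026, 0.0], "spin": 36.7, "gripper": -0.1},
    {"slide": [0.139, 0.026, 0.0], "spin": 36.7, "gripper": -0.1},
  ],
)

```text
t: 8.92
tool_pos: [0.5199, -0.2847, 0.1486]
tool_rot: [-2.581, -1.789, 0.001]
contact_force: [-0.2, -0.6, -1.2]
opening: 0.0448
grip_force: 36.0
```

arm_command(
  increments=[
    {"slide": [0, 0, 0], "spin": 0, "gripper": -0.1},
    {"slide": [0, 0, 0], "spin": 0, "gripper": -0.1},
    {"slide": [0, 0, 0], "spin": 0, "gripper": -0.1},
    {"slide": [0, 0, 0], "spin": 0, "gripper": -0.1},
  ],
)

```text
t: 9.25
tool_pos: [0.5202, -0.2849, 0.1494]
tool_rot: [2.584, 1.787, 0.0]
contact_force: [0.5, 0.0, -0.7]
opening: 0.0449
grip_force: 36.0
```

```bash
python3 go.py .5197 -.2835 .084 -20.7
```

```text
cur [ 520.2 -284.9  149.4] yaw -20.7 tilt z [ 0. -0. -1.] q6 -0.27 open 0.0449 t 9.2
slide [ 0.0011 -0.0009  0.0654] spin(+about tool z) 0.0
```

arm_command(
  increments=[
    {"slide": [0.001, -0.001, 0.02], "spin": 0, "gripper": -0.1},
    {"slide": [0.001, -0.001, 0.04], "spin": 0, "gripper": -0.1},
    {"slide": [0.001, -0.001, 0.055], "spin": 0, "gripper": -0.1},
    {"slide": [0.001, -0.001, 0.065], "spin": 0, "gripper": -0.1},
    {"slide": [0.001, -0.001, 0.065], "spin": 0, "gripper": -0.1},
    {"slide": [0.001, -0.001, 0.065], "spin": 0, "gripper": -0.1},
    {"slide": [0.001, -0.001, 0.065], "spin": 0, "gripper": -0.1},
    {"slide": [0.001, -0.001, 0.065], "spin": 0, "gripper": -0.1},
  ],
)

```text
t: 9.92
tool_pos: [0.5203, -0.2837, 0.0858]
tool_rot: [2.582, 1.786, 0.001]
contact_force: [0.7, -0.5, -0.4]
opening: 0.0448
grip_force: 36.0
```

arm_command(
  increments=[
    {"slide": [0, 0, 0.001], "spin": 0, "gripper": -0.1},
    {"slide": [0, 0, 0.002], "spin": 0, "gripper": -0.1},
    {"slide": [0, 0, 0.003], "spin": 0, "gripper": -0.1},
    {"slide": [0, 0, 0.003], "spin": 0, "gripper": -0.1},
    {"slide": [0, 0, 0.003], "spin": 0, "gripper": -0.1},
    {"slide": [0, 0, 0.003], "spin": 0, "gripper": -0.1},
  ],
)

```text
t: 10.42
tool_pos: [0.5196, -0.2831, 0.0814]
tool_rot: [-2.584, -1.787, 0.0]
contact_force: [-0.4, -0.6, -0.4]
opening: 0.0446
grip_force: 36.0
```

arm_command(
  increments=[
    {"slide": [0, 0, 0.001], "spin": 0, "gripper": -0.1},
    {"slide": [0, 0, 0.002], "spin": 0, "gripper": -0.1},
    {"slide": [0, 0, 0.002], "spin": 0, "gripper": -0.1},
    {"slide": [0, 0, 0.002], "spin": 0, "gripper": -0.1},
  ],
)

```text
t: 10.75
tool_pos: [0.5198, -0.2833, 0.0808]
tool_rot: [-2.583, -1.787, 0.0]
contact_force: [-4.3, 3.3, 7.5]
opening: 0.0449
grip_force: 36.9
```

arm_command(
  increments=[
    {"slide": [0, 0, 0.0005], "spin": 0, "gripper": -0.1},
    {"slide": [0, 0, 0.001], "spin": 0, "gripper": -0.1},
    {"slide": [0, 0, 0.001], "spin": 0, "gripper": -0.1},
    {"slide": [0, 0, 0.001], "spin": 0, "gripper": -0.1},
  ],
)

```text
t: 11.08
tool_pos: [0.5199, -0.2833, 0.0808]
tool_rot: [-2.583, -1.787, 0.001]
contact_force: [-6.5, 4.0, 13.4]
opening: 0.0449
grip_force: 37.5
```

Run:
```python
from h import *
d=cam('side'); save(d,'p4.png',(260,140,330,205),8)
```

```text
(no output)
```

View pics/p4.png

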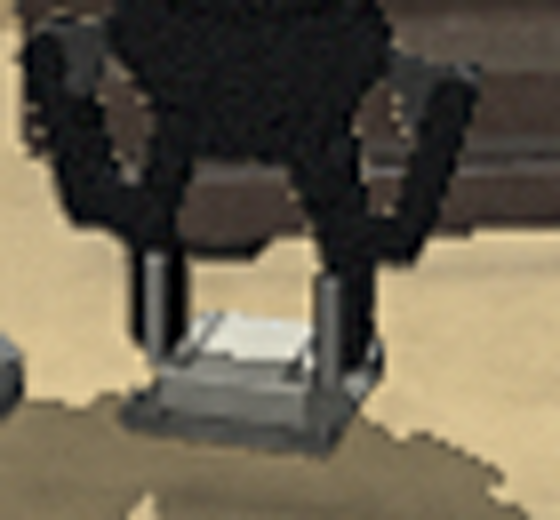

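The plate sits level between the stops at (250,385), with the right finger in the tray's gap. I'll release it. I've viewed 12 pictures, so I'll keep the last two.

arm_command(
  increments=[
    {"slide": [0, 0, -0.002], "spin": 0, "gripper": -0.1},
    {"slide": [0, 0, -0.002], "spin": 0, "gripper": 0.3},
    {"slide": [0, 0, -0.002], "spin": 0, "gripper": 0.3},
    {"slide": [0, 0, -0.002], "spin": 0, "gripper": 0.3},
    {"slide": [0, 0, -0.002], "spin": 0, "gripper": 0.3},
    {"slide": [0, 0, -0.02], "spin": 0, "gripper": 0.3},
    {"slide": [0, 0, -0.05], "spin": 0, "gripper": 0.3},
    {"slide": [0, 0, -0.1], "spin": 0, "gripper": 0.3},
  ],
)

```text
t: 11.8
tool_pos: [0.5174, -0.2817, 0.1666]
tool_rot: [-2.577, -1.782, 0.005]
contact_force: [0.1, -0.8, 0.0]
opening: 0.0559
grip_force: 0.0
```

```bash
python3 go.py .28 -.56 .3 12
```

```text
cur [ 517.4 -281.7  166.6] yaw -20.7 tilt z [-0.007  0.005 -1.   ] q6 -0.26 open 0.0559 t 11.8
slide [-0.3439 -0.125  -0.1332] spin(+about tool z) -32.7
```

arm_command(
  increments=[
    {"slide": [0, 0, -0.04], "spin": -32, "gripper": 0.9},
    {"slide": [-0.34, -0.125, -0.13], "spin": -32, "gripper": 0.9},
    {"slide": [-0.34, -0.125, -0.13], "spin": -32, "gripper": 0.9},
    {"slide": [-0.34, -0.125, -0.13], "spin": -32, "gripper": 0.9},
    {"slide": [-0.34, -0.125, -0.13], "spin": -32, "gripper": 0.9},
    {"slide": [-0.34, -0.125, -0.13], "spin": -32, "gripper": 0.9},
    {"slide": [-0.34, -0.125, -0.13], "spin": -32, "gripper": 0.9},
    {"slide": [-0.34, -0.125, -0.13], "spin": -32, "gripper": 0.9},
  ],
)

```text
t: 12.47
tool_pos: [0.3376, -0.493, 0.2789]
tool_rot: [1.991, 2.43, 0.0]
contact_force: [0.7, -0.7, 0.8]
opening: 0.0814
grip_force: 0.0
```

Run:
```python
from seg import *
import pickle
D={n:cam(n) for n in('top','side')}
pickle.dump(D,open('d3.pkl','wb')); T,S=D['top'],D['side']
c=blob(T,(310,206,360,256)); print('disc top',*circ(plane(T,c,.014)))
c=blob(T,(236,205,288,258)); print('tray',*rect(plane(T,c,.003)))
# dark spots inside the disc top: seek minima
def holes(d,b,s=8):
    x0,y0,x1,y1=b
    f=cv2.resize(d['frame'][y0:y1,x0:x1],None,fx=s,fy=s,interpolation=cv2.INTER_CUBIC)
    w=f.astype(int); warm=(w[...,0]-w[...,2])
    g=cv2.cvtColor(f,cv2.COLOR_RGB2GRAY)
    return f,g,warm
f,g,w=holes(T,(310,206,360,256)); print(np.percentile(g,[1,5,25,50,75,95]))
x0,y0=310,206
for t in(130,145,160):
  n,l,st,ce=cv2.connectedComponentsWithStats((g<t).astype(np.uint8))
  for i in range(1,n):
    if 40<st[i,4]<2500:
      px=(ce[i]+.5)/8-.5+[x0,y0]; P=plane(T,[px],.014)[0]*1e3; print(t,st[i,2:5],px.round(1),P[:2].round(1),'w',w[l==i].mean().round(0))
c=np.zeros((400,800,3),np.uint8); c[:,:400]=f
c[:,400:]=cv2.resize(S['frame'][190:240,280:330],None,fx=8,fy=8,interpolation=2)
cv2.imwrite('pics/disc.png',c[...,::-1])
```

```text
disc top [ 534.  -423.7] [65.6 67.7]
tray [ 520.5 -280.9] [67.5 66.1] 69.5
[ 89. 120. 147. 153. 170. 179.]
130 [ 41  37 925] [328.9 218. ] [ 554.8 -411.2] w 19.0
130 [ 17  19 199] [348.5 219.6] [ 554.5 -449.8] w 28.0
130 [  65   60 1673] [332.9 227.1] [ 537.4 -420.3] w 21.0
130 [ 40  36 794] [345.  228.7] [ 536. -444.] w 19.0
130 [ 37  40 829] [327.  237.2] [ 516.8 -410.4] w 20.0
145 [ 9  9 65] [310. 206.] [ 576.1 -372.5] w 38.0
145 [ 23  11 183] [320.5 206. ] [ 577.5 -393.1] w 39.0
145 [ 18  11 150] [327.9 206.1] [ 578.5 -407.5] w 38.0
145 [ 24  13 177] [334.6 206.1] [ 579.4 -420.7] w 39.0
145 [ 8  7 47] [342.3 205.9] [ 580.9 -435.8] w 38.0
145 [ 33  46 957] [340.4 210. ] [ 572.3 -432.8] w 39.0
145 [ 20  25 300] [318.4 209. ] [ 571.1 -389.4] w 40.0
145 [ 17  43 379] [325.4 210.2] [ 569.7 -403.4] w 38.0
145 [ 26  30 396] [322.5 214.8] [ 560.2 -398.3] w 39.0
145 [  46   40 1181] [328.9 218.1] [ 554.7 -411.4] w 19.0
145 [ 29  43 686] [312.2 223.9] [ 540.7 -379.6] w 39.0
145 [  66   98 2080] [313.4 228.5] [ 531.8 -382.7] w 38.0
145 [  70   65 2331] [333.3 227.3] [ 537.  -421.1] w 22.0
145 [  44   40 1216] [345.1 229. ] [ 535.4 -444.4] w 22.0
145 [ 16  20 141] [317.8 233. ] [ 523.6 -392. ] w 27.0
145 [  44   44 1240] [327.4 237.3] [ 516.5 -411.1] w 21.0
145 [10  9 68] [318.6 236.1] [ 517.7 -394. ] w 28.0
145 [ 13  22 195] [357.9 245.4] [ 505.1 -471. ] w 39.0
145 [15  7 77] [323.3 244.9] [ 501.2 -404.4] w 40.0
145 [ 7  8 47] [344.9 249.1] [ 496.1 -446.5] w 37.0
145 [  50   55 1683] [355.4 252.9] [ 490.3 -467. ] w 39.0
145 [  35   46 1085] [343.8 253. ] [ 488.5 -444.8] w 39.0
160 [  51   45 1539] [329.  218.2] [ 554.4 -411.6] w 19.0
160 [  50   46 1655] [345.2 229.1] [ 535.1 -444.6] w 21.0
160 [  49   48 1649] [327.5 237.5] [ 516.3 -411.4] w 20.0
160 [10  6 48] [310.  251.9] [ 485.9 -379.8] w 45.0
160 [11  8 69] [332.2 252.3] [ 488.3 -422.6] w 45.0
```

View pics/disc.png

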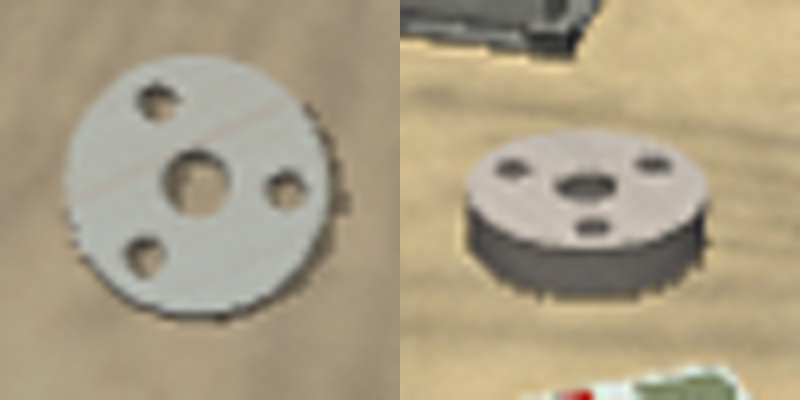

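The disc view shows holes at (158,100), (287,188) and (147,256) and the bore at (197,183). The three-hole fit gives a centre of (535.3,-422.5) and a yaw of 29.6° mod 120. The hub studs are at yaw 0°, so the disc must turn by -29.6°. I'll squeeze it along two perpendicular directions to centre it on the TCP, then re-measure to get the camera-to-robot bias.

```bash
python3 go.py .5353 -.4225 .14 -60
```

```text
cur [ 335.9 -496.3  280.8] yaw 11.0 tilt z [ 0.    -0.005 -1.   ] q6 -1.29 open 0.0809 t 12.6
slide [0.0352 0.2098 0.1406] spin(+about tool z) 71.0
```

arm_command(
  increments=[
    {"slide": [0.035, 0.21, 0.141], "spin": 57, "gripper": 0.9},
    {"slide": [0.035, 0.21, 0.141], "spin": 57, "gripper": 0.9},
    {"slide": [0.035, 0.21, 0.141], "spin": 57, "gripper": 0.9},
    {"slide": [0.035, 0.21, 0.141], "spin": 57, "gripper": 0.9},
    {"slide": [0.035, 0.21, 0.141], "spin": 57, "gripper": 0.9},
    {"slide": [0.035, 0.21, 0.141], "spin": 57, "gripper": 0.9},
    {"slide": [0.035, 0.21, 0.141], "spin": 57, "gripper": 0.9},
    {"slide": [0.035, 0.21, 0.141], "spin": 57, "gripper": 0.9},
  ],
)

```text
t: 13.23
tool_pos: [0.5394, -0.4127, 0.1331]
tool_rot: [-2.905, -1.18, 0.003]
contact_force: [-0.2, -0.5, 0.3]
opening: 0.0815
grip_force: 0.0
```

arm_command(
  increments=[
    {"slide": [0, 0, 0], "spin": 14, "gripper": 0.9},
    {"slide": [0, 0, 0], "spin": 14, "gripper": 0.9},
    {"slide": [0, 0, 0], "spin": 14, "gripper": 0.9},
    {"slide": [0, 0, 0], "spin": 14, "gripper": 0.9},
    {"slide": [0, 0, 0], "spin": 14, "gripper": 0.9},
  ],
)

```text
t: 13.65
tool_pos: [0.5383, -0.4159, 0.1373]
tool_rot: [-3.031, -0.826, 0.0]
contact_force: [0.1, -0.7, -0.2]
opening: 0.0813
grip_force: 0.0
```

```bash
python3 go.py .5353 -.4225 .08 -60
```

```text
cur [ 538.3 -415.9  137.3] yaw -59.5 tilt z [-0.  0. -1.] q6 0.27 open 0.0813 t 13.7
slide [-0.0059  0.0042  0.0573] spin(+about tool z) 0.5
```

arm_command(
  increments=[
    {"slide": [-0.006, 0.004, 0], "spin": 0.5, "gripper": 0.9},
    {"slide": [-0.006, 0.004, 0.02], "spin": 0.5, "gripper": 0.9},
    {"slide": [-0.006, 0.004, 0.04], "spin": 0.5, "gripper": 0.9},
    {"slide": [-0.006, 0.004, 0.056], "spin": 0.5, "gripper": 0.9},
    {"slide": [-0.006, 0.004, 0.056], "spin": 0.5, "gripper": 0.9},
    {"slide": [-0.006, 0.004, 0.056], "spin": 0.5, "gripper": 0.9},
    {"slide": [-0.006, 0.004, 0.056], "spin": 0.5, "gripper": 0.9},
    {"slide": [-0.006, 0.004, 0.056], "spin": 0.5, "gripper": 0.9},
  ],
)

```text
t: 14.32
tool_pos: [0.5358, -0.4236, 0.0833]
tool_rot: [3.033, 0.809, 0.002]
contact_force: [0.6, -0.5, 0.1]
opening: 0.0812
grip_force: 0.0
```

```bash
python3 go.py .5353 -.4225 .08 -60
```

```text
cur [ 535.8 -423.6   83.3] yaw -60.2 tilt z [ 0.002 -0.002 -1.   ] q6 0.27 open 0.0812 t 14.3
slide [ 0.0001 -0.0012  0.0033] spin(+about tool z) -0.2
```

arm_command(
  increments=[
    {"slide": [0, -0.001, 0.001], "spin": 0, "gripper": 0.9},
    {"slide": [0, -0.001, 0.001], "spin": 0, "gripper": 0.9},
    {"slide": [0, -0.001, 0.001], "spin": 0, "gripper": 0.4},
    {"slide": [0, -0.001, 0.001], "spin": 0, "gripper": 0.4},
    {"slide": [0, -0.001, 0.001], "spin": 0, "gripper": 0.4},
    {"slide": [0, -0.001, 0.001], "spin": 0, "gripper": 0.4},
    {"slide": [0, -0.001, 0.001], "spin": 0, "gripper": 0.4},
    {"slide": [0, -0.001, 0.001], "spin": 0, "gripper": 0.4},
  ],
  newtons=25,
)

```text
t: 14.98
tool_pos: [0.535, -0.4224, 0.0815]
tool_rot: [3.034, 0.808, 0.001]
contact_force: [-0.2, -1.1, 5.8]
opening: 0.0598
grip_force: 2.5
```

arm_command(
  increments=[
    {"slide": [0, 0, 0], "spin": 0, "gripper": 0.95},
    {"slide": [0, 0, 0], "spin": 0, "gripper": 0.95},
    {"slide": [0, 0, 0], "spin": 0, "gripper": 0.95},
    {"slide": [0, 0, 0], "spin": 0, "gripper": 0.95},
  ],
)

```text
t: 15.32
tool_pos: [0.5341, -0.4215, 0.0797]
tool_rot: [-3.034, -0.808, 0.001]
contact_force: [1.1, 0.2, 0.3]
opening: 0.083
grip_force: 0.0
```

arm_command(
  increments=[
    {"slide": [0, 0, 0], "spin": -57, "gripper": 0.95},
    {"slide": [0, 0, 0], "spin": -57, "gripper": 0.95},
    {"slide": [0, 0, 0], "spin": -57, "gripper": 0.95},
    {"slide": [0, 0, 0], "spin": -57, "gripper": 0.95},
    {"slide": [0, 0, 0], "spin": -57, "gripper": 0.95},
    {"slide": [0, 0, 0], "spin": -57, "gripper": 0.95},
    {"slide": [0, 0, 0], "spin": -57, "gripper": 0.95},
    {"slide": [0, 0, 0], "spin": -57, "gripper": 0.95},
  ],
)

```text
t: 15.98
tool_pos: [0.5343, -0.4217, 0.0801]
tool_rot: [-2.275, -2.166, -0.0]
contact_force: [-0.4, 0.4, -0.7]
opening: 0.0834
grip_force: 0.0
```

arm_command(
  increments=[
    {"slide": [0, 0, 0], "spin": -33, "gripper": 0.95},
    {"slide": [0, 0, 0], "spin": -33, "gripper": 0.95},
    {"slide": [0, 0, 0], "spin": -33, "gripper": 0.95},
    {"slide": [0, 0, 0], "spin": -33, "gripper": 0.95},
    {"slide": [0, 0, 0], "spin": -33, "gripper": 0.95},
    {"slide": [0, 0, 0], "spin": -33, "gripper": 0.95},
    {"slide": [0, 0, 0], "spin": -33, "gripper": 0.95},
    {"slide": [0, 0, 0], "spin": -33, "gripper": 0.95},
  ],
)

```text
t: 16.65
tool_pos: [0.5345, -0.4218, 0.0804]
tool_rot: [-1.577, -2.717, -0.0]
contact_force: [-0.0, 0.0, 0.1]
opening: 0.0833
grip_force: 0.0
```

arm_command(
  increments=[
    {"slide": [0, 0, 0], "spin": 0, "gripper": 0.4},
    {"slide": [0, 0, 0], "spin": 0, "gripper": 0.4},
    {"slide": [0, 0, 0], "spin": 0, "gripper": 0.4},
    {"slide": [0, 0, 0], "spin": 0, "gripper": 0.4},
    {"slide": [0, 0, 0], "spin": 0, "gripper": 0.4},
    {"slide": [0, 0, 0], "spin": 0, "gripper": 0.4},
  ],
)

```text
t: 17.15
tool_pos: [0.535, -0.4224, 0.0816]
tool_rot: [1.574, 2.717, -0.001]
contact_force: [-0.1, 0.3, 5.4]
opening: 0.0591
grip_force: 2.7
```

```bash
python3 go.py .5353 -.4225 .08 30
```

```text
cur [ 535.  -422.4   81.6] yaw 29.8 tilt z [ 0.001 -0.001 -1.   ] q6 -1.3 open 0.0591 t 17.1
slide [-0.0003  0.0002  0.0016] spin(+about tool z) -0.2
```

The fingertips closed over the top of the disc (opening 59 mm), so the tip offset is about 67 mm at this opening. I'll open, go 11.5 mm lower and repeat.

arm_command(
  increments=[
    {"slide": [0, 0, 0], "spin": 0, "gripper": 0.95},
    {"slide": [0, 0, 0], "spin": 0, "gripper": 0.95},
    {"slide": [0, 0, 0], "spin": 0, "gripper": 0.95},
    {"slide": [0, 0, 0], "spin": 0, "gripper": 0.95},
    {"slide": [0, 0, 0.005], "spin": 0, "gripper": 0.95},
    {"slide": [0, 0, 0.01], "spin": 0, "gripper": 0.95},
    {"slide": [0, 0, 0.01], "spin": 0, "gripper": 0.95},
    {"slide": [0, 0, 0.01], "spin": 0, "gripper": 0.95},
  ],
)

```text
t: 17.82
tool_pos: [0.5341, -0.4215, 0.0695]
tool_rot: [-1.574, -2.717, -0.001]
contact_force: [0.0, 0.5, -0.9]
opening: 0.0834
grip_force: 0.0
```

arm_command(
  increments=[
    {"slide": [0, 0, 0], "spin": 0, "gripper": 0.3},
    {"slide": [0, 0, 0], "spin": 0, "gripper": 0.3},
    {"slide": [0, 0, 0], "spin": 0, "gripper": 0.3},
    {"slide": [0, 0, 0], "spin": 0, "gripper": 0.3},
    {"slide": [0, 0, 0], "spin": 0, "gripper": 0.3},
    {"slide": [0, 0, 0], "spin": 0, "gripper": 0.3},
  ],
)

```text
t: 18.32
tool_pos: [0.5349, -0.4222, 0.0712]
tool_rot: [1.574, 2.717, -0.0]
contact_force: [0.2, -0.1, 0.9]
opening: 0.0624
grip_force: 28.3
```

arm_command(
  increments=[
    {"slide": [0, 0, 0], "spin": 0, "gripper": 0.95},
    {"slide": [0, 0, 0], "spin": 0, "gripper": 0.95},
    {"slide": [0, 0, 0], "spin": 0, "gripper": 0.95},
    {"slide": [0, 0, 0], "spin": 0, "gripper": 0.95},
    {"slide": [0, 0, 0], "spin": 28, "gripper": 0.95},
    {"slide": [0, 0, 0], "spin": 28, "gripper": 0.95},
    {"slide": [0, 0, 0], "spin": 28, "gripper": 0.95},
    {"slide": [0, 0, 0], "spin": 28, "gripper": 0.95},
  ],
)

```text
t: 18.98
tool_pos: [0.5345, -0.4219, 0.0704]
tool_rot: [-2.192, -2.25, 0.0]
contact_force: [0.0, -0.4, -0.4]
opening: 0.0833
grip_force: 0.0
```

arm_command(
  increments=[
    {"slide": [0, 0, 0], "spin": 57, "gripper": 0.95},
    {"slide": [0, 0, 0], "spin": 57, "gripper": 0.95},
    {"slide": [0, 0, 0], "spin": 57, "gripper": 0.95},
    {"slide": [0, 0, 0], "spin": 57, "gripper": 0.95},
    {"slide": [0, 0, 0], "spin": 57, "gripper": 0.95},
    {"slide": [0, 0, 0], "spin": 57, "gripper": 0.95},
    {"slide": [0, 0, 0], "spin": 57, "gripper": 0.95},
    {"slide": [0, 0, 0], "spin": 57, "gripper": 0.95},
  ],
)

```text
t: 19.65
tool_pos: [0.5345, -0.4219, 0.0704]
tool_rot: [-3.0, -0.931, 0.0]
contact_force: [1.1, 0.2, -0.2]
opening: 0.0831
grip_force: 0.0
```

arm_command(
  increments=[
    {"slide": [0, 0, 0], "spin": 5, "gripper": 0.95},
    {"slide": [0, 0, 0], "spin": 5, "gripper": 0.3},
    {"slide": [0, 0, 0], "spin": 5, "gripper": 0.3},
    {"slide": [0, 0, 0], "spin": 5, "gripper": 0.3},
    {"slide": [0, 0, 0], "spin": 5, "gripper": 0.3},
    {"slide": [0, 0, 0], "spin": 5, "gripper": 0.3},
    {"slide": [0, 0, 0], "spin": 5, "gripper": 0.3},
    {"slide": [0, 0, 0], "spin": 5, "gripper": 0.3},
  ],
)

```text
t: 20.32
tool_pos: [0.5349, -0.4224, 0.0712]
tool_rot: [3.034, 0.809, 0.001]
contact_force: [0.6, -1.3, 2.6]
opening: 0.0628
grip_force: 28.3
```

arm_command(
  increments=[
    {"slide": [0, 0, 0], "spin": 0, "gripper": 0.95},
    {"slide": [0, 0, 0], "spin": 0, "gripper": 0.95},
    {"slide": [0, 0, 0], "spin": 0, "gripper": 0.95},
    {"slide": [0, 0, 0], "spin": 0, "gripper": 0.95},
    {"slide": [0, 0, -0.03], "spin": 0, "gripper": 0.95},
    {"slide": [0, 0, -0.06], "spin": 0, "gripper": 0.95},
    {"slide": [0, 0, -0.1], "spin": 0, "gripper": 0.95},
    {"slide": [0, 0, -0.1], "spin": 0, "gripper": 0.95},
  ],
)

```text
t: 20.98
tool_pos: [0.5376, -0.4248, 0.1803]
tool_rot: [3.024, 0.806, 0.012]
contact_force: [2.2, -0.6, 2.3]
opening: 0.0834
grip_force: 0.0
```

```bash
python3 go.py .31 -.51 .3 -60
```

```text
cur [ 537.6 -424.8  180.3] yaw -60.2 tilt z [ 0.01 -0.01 -1.  ] q6 0.27 open 0.0834 t 21.0
slide [-0.2394 -0.0377 -0.1212] spin(+about tool z) -0.2
```

arm_command(
  increments=[
    {"slide": [-0.24, -0.038, -0.121], "spin": -57, "gripper": 0.95},
    {"slide": [-0.24, -0.038, -0.121], "spin": -57, "gripper": 0.95},
    {"slide": [-0.24, -0.038, -0.121], "spin": -57, "gripper": 0.95},
    {"slide": [-0.24, -0.038, -0.121], "spin": -57, "gripper": 0.95},
    {"slide": [-0.24, -0.038, -0.121], "spin": -57, "gripper": 0.95},
    {"slide": [-0.24, -0.038, -0.121], "spin": -57, "gripper": 0.95},
    {"slide": [-0.24, -0.038, -0.121], "spin": -57, "gripper": 0.95},
    {"slide": [-0.24, -0.038, -0.121], "spin": -57, "gripper": 0.95},
  ],
)

```text
t: 21.65
tool_pos: [0.3044, -0.5109, 0.2953]
tool_rot: [2.277, 2.158, -0.005]
contact_force: [-0.2, -0.3, 0.2]
opening: 0.0836
grip_force: 0.0
```

arm_command(
  increments=[
    {"slide": [0, 0, 0], "spin": -33, "gripper": 0.95},
    {"slide": [0, 0, 0], "spin": -33, "gripper": 0.95},
    {"slide": [0, 0, 0], "spin": -33, "gripper": 0.95},
    {"slide": [0, 0, 0], "spin": -33, "gripper": 0.95},
    {"slide": [0, 0, 0], "spin": -33, "gripper": 0.95},
    {"slide": [0, 0, 0], "spin": -33, "gripper": 0.95},
    {"slide": [0, 0, 0], "spin": -33, "gripper": 0.95},
  ],
)

```text
t: 22.23
tool_pos: [0.3075, -0.5083, 0.2913]
tool_rot: [-1.577, -2.717, -0.0]
contact_force: [-0.5, 0.6, -0.2]
opening: 0.0835
grip_force: 0.0
```

```bash
cat > hl.py <<'E'
from seg import *
def comps(d,b,t,z,lo=1000,hi=2600,s=8):
    x0,y0,x1,y1=b
    g=cv2.cvtColor(cv2.resize(d['frame'][y0:y1,x0:x1],None,fx=s,fy=s,interpolation=cv2.INTER_CUBIC),cv2.COLOR_RGB2GRAY)
    n,l,st,ce=cv2.connectedComponentsWithStats((g<t).astype(np.uint8)); out=[]
    for i in range(1,n):
        if lo<st[i,4]<hi:
            px=(ce[i]+.5)/s-.5+[x0,y0]; out.append(np.r_[px,plane(d,[px],z)[0,:2]*1e3,st[i,4]])
    return np.array(out)
E
python3 - <<'E'
from hl import *
import pickle
D={n:cam(n) for n in('top','side')}
pickle.dump(D,open('d4.pkl','wb')); T=D['top']
for t in(155,160):
    h=comps(T,(310,206,360,256),t,.014); print(h.round(1))
    if len(h)==3: m=h[:,2:4].mean(0); print('c',m.round(2),[(np.degrees(np.arctan2(*(r-m)[::-1]))%120).round(1) for r in h[:,2:4]])
c=blob(T,(310,206,360,256)); print('rim',*circ(plane(T,c,.014)))
E
python3 go.py .5349 -.4223 .14 30
```

```text
[[ 328.4  218.5  553.7 -410.4 1606. ]
 [ 344.5  229.5  534.3 -443.3 1614. ]
 [ 326.8  237.7  515.8 -410.  1555. ]]
c [ 534.61 -421.23] [np.float64(29.6), np.float64(29.3), np.float64(29.2)]
[[ 328.4  218.5  553.6 -410.4 1750. ]
 [ 344.5  229.5  534.3 -443.3 1745. ]
 [ 326.8  237.7  515.8 -410.1 1669. ]]
c [ 534.56 -421.26] [np.float64(29.7), np.float64(29.3), np.float64(29.4)]
rim [ 533.4 -422.6] [65.6 67.8]
cur [ 307.5 -508.3  291.5] yaw 29.7 tilt z [-0.  0. -1.] q6 -1.67 open 0.0833 t 22.3
slide [-0.0382  0.2401  0.1515] spin(+about tool z) -0.3
```

Run:
```python
from hl import *
import pickle
T=pickle.load(open('d4.pkl','rb'))['top'];S=pickle.load(open('d4.pkl','rb'))['side']
tc=lambda p: np.array(p)/3.75+[225,152]-.5+.5/3.75
P=plane(T,tc([(43,466),(151,474),(85,566)]),.012)[:,:2]*1e3
print('screws click',P.round(1),P.mean(0).round(1))
for t in(75,85,95,105):
    h=comps(T,(228,264,273,307),t,.012,30,1500); print(t,h.round(1).tolist())
# ellipse of hub top face in side view: gray level row profile
for z,n in((.012,'top'),):
    c=blob(S,(225,172,268,200),25); P=plane(S,c,z)[:,:2]*1e3; print('side hub x extent',P[:,0].min().round(1),P[:,0].max().round(1))
c=blob(S,(284,198,318,232),25);print('disc side px',c.min(0),c.max(0)); P=plane(S,c,.007)[:,:2]*1e3; print('side disc x ext z7',P[:,0].min().round(1),P[:,0].max().round(1))
```

```text
screws click [[ 429.9 -242.7]
 [ 430.  -298. ]
 [ 381.9 -269.5]] [ 413.9 -270.1]
75 [[262.7, 270.3, 444.2, -292.2, 47.0], [264.7, 272.4, 440.6, -296.5, 138.0], [251.4, 273.7, 436.3, -271.4, 135.0], [268.1, 278.4, 429.8, -304.1, 285.0], [269.3, 284.6, 418.3, -307.6, 262.0], [249.9, 285.0, 414.7, -271.0, 1186.0], [268.5, 290.2, 407.8, -307.1, 165.0], [239.2, 290.1, 403.9, -251.7, 129.0], [259.5, 291.7, 403.8, -290.4, 185.0], [264.7, 297.3, 394.0, -301.3, 681.0], [259.0, 302.8, 383.2, -291.5, 46.0], [257.2, 303.6, 381.4, -288.3, 48.0]]
85 [[253.9, 266.3, 450.5, -274.6, 92.0], [258.6, 268.2, 447.6, -284.1, 49.0], [251.4, 273.7, 436.2, -271.4, 247.0], [239.2, 290.1, 403.8, -251.7, 217.0], [259.5, 291.8, 403.6, -290.5, 298.0]]
95 [[254.2, 266.5, 450.2, -275.4, 280.0], [245.2, 267.0, 448.1, -258.2, 34.0], [242.3, 267.8, 446.1, -252.9, 59.0], [251.3, 273.8, 436.1, -271.3, 399.0], [236.0, 275.8, 430.0, -242.5, 216.0], [264.6, 278.0, 430.0, -297.5, 198.0], [239.2, 290.2, 403.7, -251.6, 332.0], [259.5, 291.9, 403.4, -290.4, 425.0], [247.4, 302.1, 382.8, -269.7, 191.0]]
105 [[245.5, 266.8, 448.5, -258.7, 127.0], [242.2, 267.9, 445.9, -252.7, 184.0], [238.3, 270.3, 440.8, -245.8, 73.0], [250.9, 273.6, 436.3, -270.5, 670.0], [235.9, 275.4, 430.8, -242.1, 476.0], [233.1, 276.1, 429.2, -237.1, 59.0], [231.3, 281.9, 417.9, -234.8, 78.0], [239.1, 290.2, 403.5, -251.5, 480.0], [259.4, 291.9, 403.2, -290.2, 581.0], [231.6, 293.0, 397.3, -237.8, 44.0], [247.5, 302.3, 382.5, -269.8, 418.0], [239.6, 302.6, 380.8, -255.1, 71.0], [243.0, 304.0, 378.7, -261.8, 45.0], [244.6, 304.8, 377.5, -265.0, 33.0]]
side hub x extent 377.8 451.1
disc side px [287.875 206.125] [317.375 226.125]
side disc x ext z7 502.1 566.7
```

The disc is centred on the TCP at robot (534.9,-422.3). The camera says (534.6,-421.25), so the bias is (+0.3,-1.05) mm. The hub centre from its three screws is (414.3,-270.0), which gives a robot target of (414.6,-271.1) with yaw 0.

arm_command(
  increments=[
    {"slide": [-0.038, 0.24, 0.15], "spin": 0, "gripper": 0.95},
    {"slide": [-0.038, 0.24, 0.15], "spin": 0, "gripper": 0.95},
    {"slide": [-0.038, 0.24, 0.15], "spin": 0, "gripper": 0.95},
    {"slide": [-0.038, 0.24, 0.15], "spin": 0, "gripper": 0.95},
    {"slide": [-0.038, 0.24, 0.15], "spin": 0, "gripper": 0.95},
    {"slide": [-0.038, 0.24, 0.15], "spin": 0, "gripper": 0.95},
    {"slide": [-0.038, 0.24, 0.15], "spin": 0, "gripper": 0.95},
    {"slide": [-0.038, 0.24, 0.15], "spin": 0, "gripper": 0.95},
  ],
)

```text
t: 23.0
tool_pos: [0.5369, -0.4175, 0.1358]
tool_rot: [-1.567, -2.715, -0.006]
contact_force: [-0.1, 0.8, -0.6]
opening: 0.0829
grip_force: 0.0
```

arm_command(
  increments=[
    {"slide": [0, 0, 0], "spin": 0, "gripper": 0.95},
    {"slide": [0, 0, 0], "spin": 0, "gripper": 0.95},
    {"slide": [0, 0, 0], "spin": 0, "gripper": 0.95},
    {"slide": [0, 0, 0], "spin": 0, "gripper": 0.95},
    {"slide": [0, 0, 0], "spin": 0, "gripper": 0.95},
  ],
)

```text
t: 23.42
tool_pos: [0.5341, -0.423, 0.143]
tool_rot: [1.576, 2.715, -0.001]
contact_force: [0.5, -0.4, -0.0]
opening: 0.0832
grip_force: 0.0
```

```bash
python3 go.py .5349 -.4223 .07 29.7
```

```text
cur [ 534.1 -423.   143. ] yaw 29.7 tilt z [ 0.001 -0.001 -1.   ] q6 -1.3 open 0.0832 t 23.4
slide [0.0004 0.001  0.073 ] spin(+about tool z) 0.0
```

arm_command(
  increments=[
    {"slide": [0.0004, 0.001, 0.02], "spin": 0, "gripper": 0.95},
    {"slide": [0.0004, 0.001, 0.04], "spin": 0, "gripper": 0.95},
    {"slide": [0.0004, 0.001, 0.06], "spin": 0, "gripper": 0.95},
    {"slide": [0.0004, 0.001, 0.073], "spin": 0, "gripper": 0.95},
    {"slide": [0.0004, 0.001, 0.073], "spin": 0, "gripper": 0.95},
    {"slide": [0.0004, 0.001, 0.073], "spin": 0, "gripper": 0.95},
    {"slide": [0.0004, 0.001, 0.073], "spin": 0, "gripper": 0.95},
    {"slide": [0.0004, 0.001, 0.073], "spin": 0, "gripper": 0.95},
  ],
)

```text
t: 24.08
tool_pos: [0.5361, -0.4221, 0.0707]
tool_rot: [1.573, 2.716, -0.001]
contact_force: [-0.0, 0.1, 0.7]
opening: 0.0834
grip_force: 0.0
```

arm_command(
  increments=[
    {"slide": [0, 0, 0], "spin": 0, "gripper": 0.95},
    {"slide": [0, 0, 0], "spin": 0, "gripper": 0.95},
    {"slide": [0, 0, 0], "spin": 0, "gripper": 0.95},
  ],
)

```text
t: 24.33
tool_pos: [0.5356, -0.4213, 0.0694]
tool_rot: [1.574, 2.718, -0.0]
contact_force: [0.3, 0.2, -0.8]
opening: 0.0836
grip_force: 0.0
```

```bash
python3 go.py .5349 -.4223 .07 29.7
```

```text
cur [ 535.6 -421.3   69.4] yaw 29.8 tilt z [ 0.001 -0.001 -1.   ] q6 -1.3 open 0.0836 t 24.3
slide [-0.0005 -0.0011 -0.0006] spin(+about tool z) 0.1
```

arm_command(
  increments=[
    {"slide": [-0.0005, -0.001, -0.0005], "spin": 0, "gripper": 0.95},
    {"slide": [-0.0005, -0.001, -0.0005], "spin": 0, "gripper": 0.95},
    {"slide": [-0.0005, -0.001, -0.0005], "spin": 0, "gripper": 0.3},
    {"slide": [-0.0005, -0.001, -0.0005], "spin": 0, "gripper": 0.3},
    {"slide": [-0.0005, -0.001, -0.0005], "spin": 0, "gripper": 0.3},
    {"slide": [-0.0005, -0.001, -0.0005], "spin": 0, "gripper": 0.3},
    {"slide": [-0.0005, -0.001, -0.0005], "spin": 0, "gripper": 0.3},
    {"slide": [-0.0005, -0.001, -0.0005], "spin": 0, "gripper": 0.3},
  ],
  newtons=60,
)

```text
t: 25.0
tool_pos: [0.5351, -0.4224, 0.0699]
tool_rot: [1.574, 2.717, -0.0]
contact_force: [-1.0, -0.0, 4.0]
opening: 0.0612
grip_force: 66.0
```

```bash
python3 go.py .5349 -.4223 .07 29.7
```

```text
cur [ 535.1 -422.4   69.9] yaw 29.8 tilt z [ 0.001 -0.001 -1.   ] q6 -1.3 open 0.0612 t 25.0
slide [ 0.0002 -0.0001 -0.0001] spin(+about tool z) 0.1
```

arm_command(
  increments=[
    {"slide": [0, 0, -0.01], "spin": 0, "gripper": 0.3},
    {"slide": [0, 0, -0.03], "spin": 0, "gripper": 0.3},
    {"slide": [0, 0, -0.06], "spin": 0, "gripper": 0.3},
    {"slide": [0, 0, -0.07], "spin": 0, "gripper": 0.3},
    {"slide": [0, 0, -0.07], "spin": 0, "gripper": 0.3},
    {"slide": [0, 0, -0.07], "spin": 0, "gripper": 0.3},
    {"slide": [0, 0, -0.07], "spin": 0, "gripper": 0.3},
    {"slide": [0, 0, -0.07], "spin": 0, "gripper": 0.3},
  ],
)

```text
t: 25.67
tool_pos: [0.5336, -0.421, 0.1364]
tool_rot: [-1.573, -2.715, -0.002]
contact_force: [-0.0, 0.1, -2.6]
opening: 0.0614
grip_force: 66.0
```

```bash
python3 go.py .4146 -.2711 .14 0.15
```

```text
cur [ 533.6 -421.   136.4] yaw 29.8 tilt z [-0.003  0.003 -1.   ] q6 -1.3 open 0.0614 t 25.7
slide [ 0.1893 -0.0286 -0.0028] spin(+about tool z) 29.7
```

arm_command(
  increments=[
    {"slide": [0.19, -0.028, 0.0], "spin": 29.6, "gripper": 0.3},
    {"slide": [0.19, -0.028, 0.0], "spin": 29.6, "gripper": 0.3},
    {"slide": [0.19, -0.028, 0.0], "spin": 29.6, "gripper": 0.3},
    {"slide": [0.19, -0.028, 0.0], "spin": 29.6, "gripper": 0.3},
    {"slide": [0.19, -0.028, 0.0], "spin": 29.6, "gripper": 0.3},
    {"slide": [0.19, -0.028, 0.0], "spin": 29.6, "gripper": 0.3},
    {"slide": [0.19, -0.028, 0.0], "spin": 29.6, "gripper": 0.3},
    {"slide": [0.19, -0.028, 0.0], "spin": 29.6, "gripper": 0.3},
  ],
)

```text
t: 26.33
tool_pos: [0.4159, -0.2713, 0.1388]
tool_rot: [2.216, 2.226, -0.0]
contact_force: [-0.2, -0.3, -2.2]
opening: 0.0612
grip_force: 66.1
```

arm_command(
  increments=[
    {"slide": [0, 0, 0], "spin": 0, "gripper": 0.3},
    {"slide": [0, 0, 0], "spin": 0, "gripper": 0.3},
    {"slide": [0, 0, 0], "spin": 0, "gripper": 0.3},
    {"slide": [0, 0, 0], "spin": 0, "gripper": 0.3},
    {"slide": [0, 0, 0], "spin": 0, "gripper": 0.3},
    {"slide": [0, 0, 0], "spin": 0, "gripper": 0.3},
    {"slide": [0, 0, 0], "spin": 0, "gripper": 0.3},
    {"slide": [0, 0, 0], "spin": 0, "gripper": 0.3},
  ],
)

```text
t: 27.0
tool_pos: [0.4158, -0.2712, 0.1391]
tool_rot: [-2.217, -2.226, 0.0]
contact_force: [-1.1, -0.3, -3.5]
opening: 0.0612
grip_force: 66.1
```

```bash
python3 go.py .4146 -.2711 .112 0.15
```

```text
cur [ 415.8 -271.2  139.1] yaw 0.2 tilt z [-0.  0. -1.] q6 -0.73 open 0.0612 t 27.0
slide [ 0.0001 -0.0012  0.0271] spin(+about tool z) 0.1
```

arm_command(
  increments=[
    {"slide": [0, -0.0012, 0.0], "spin": 0, "gripper": 0.3},
    {"slide": [0, -0.0012, 0.01], "spin": 0, "gripper": 0.3},
    {"slide": [0, -0.0012, 0.02], "spin": 0, "gripper": 0.3},
    {"slide": [0, -0.0012, 0.03], "spin": 0, "gripper": 0.3},
    {"slide": [0, -0.0012, 0.04], "spin": 0, "gripper": 0.3},
    {"slide": [0, -0.0012, 0.041], "spin": 0, "gripper": 0.3},
    {"slide": [0, -0.0012, 0.041], "spin": 0, "gripper": 0.3},
    {"slide": [0, -0.0012, 0.041], "spin": 0, "gripper": 0.3},
  ],
)

```text
t: 27.67
tool_pos: [0.4146, -0.2711, 0.0979]
tool_rot: [-2.216, -2.226, 0.0]
contact_force: [0.6, -0.5, -2.4]
opening: 0.0615
grip_force: 66.1
```

arm_command(
  increments=[
    {"slide": [0, 0, 0], "spin": 0, "gripper": 0.3},
    {"slide": [0, 0, 0], "spin": 0, "gripper": 0.3},
    {"slide": [0, 0, 0], "spin": 0, "gripper": 0.3},
    {"slide": [0, 0, 0], "spin": 0, "gripper": 0.3},
  ],
)

```text
t: 28.0
tool_pos: [0.4148, -0.2714, 0.0986]
tool_rot: [2.216, 2.225, 0.0]
contact_force: [0.2, 0.2, -2.6]
opening: 0.0612
grip_force: 66.1
```

```bash
python3 go.py .4146 -.2711 .082 0.15
```

```text
cur [ 414.8 -271.4   98.6] yaw 0.2 tilt z [ 0.001 -0.001 -1.   ] q6 -0.73 open 0.0612 t 28.0
slide [ 0.0003 -0.0003  0.0166] spin(+about tool z) 0.1
```

arm_command(
  increments=[
    {"slide": [0.0003, -0.0003, 0.002], "spin": 0, "gripper": 0.3},
    {"slide": [0.0003, -0.0003, 0.004], "spin": 0, "gripper": 0.3},
    {"slide": [0.0003, -0.0003, 0.006], "spin": 0, "gripper": 0.3},
    {"slide": [0.0003, -0.0003, 0.008], "spin": 0, "gripper": 0.3},
    {"slide": [0.0003, -0.0003, 0.008], "spin": 0, "gripper": 0.3},
    {"slide": [0.0003, -0.0003, 0.008], "spin": 0, "gripper": 0.3},
  ],
)

```text
t: 28.5
tool_pos: [0.4141, -0.2707, 0.0898]
tool_rot: [-2.216, -2.226, 0.0]
contact_force: [0.1, -0.8, -2.3]
opening: 0.0616
grip_force: 66.1
```

arm_command(
  increments=[
    {"slide": [0, 0, 0.002], "spin": 0, "gripper": 0.3},
    {"slide": [0, 0, 0.004], "spin": 0, "gripper": 0.3},
    {"slide": [0, 0, 0.006], "spin": 0, "gripper": 0.3},
    {"slide": [0, 0, 0.007], "spin": 0, "gripper": 0.3},
    {"slide": [0, 0, 0.007], "spin": 0, "gripper": 0.3},
    {"slide": [0, 0, 0.007], "spin": 0, "gripper": 0.3},
  ],
)

```text
t: 29.0
tool_pos: [0.4142, -0.2708, 0.083]
tool_rot: [-2.217, -2.226, 0.0]
contact_force: [0.0, 0.1, -2.4]
opening: 0.0616
grip_force: 66.1
```

arm_command(
  increments=[
    {"slide": [0, 0, 0.001], "spin": 0, "gripper": 0.3},
    {"slide": [0, 0, 0.0015], "spin": 0, "gripper": 0.3},
    {"slide": [0, 0, 0.0015], "spin": 0, "gripper": 0.3},
    {"slide": [0, 0, 0.0015], "spin": 0, "gripper": 0.3},
  ],
)

```text
t: 29.33
tool_pos: [0.4144, -0.271, 0.0819]
tool_rot: [2.217, 2.226, -0.0]
contact_force: [-0.9, 0.8, -0.6]
opening: 0.0608
grip_force: 66.3
```

arm_command(
  increments=[
    {"slide": [0, 0, 0], "spin": 0, "gripper": 0.8},
    {"slide": [0, 0, 0], "spin": 0, "gripper": 0.8},
    {"slide": [0, 0, 0], "spin": 0, "gripper": 0.8},
    {"slide": [0, 0, 0], "spin": 0, "gripper": 0.8},
    {"slide": [0, 0, -0.02], "spin": 0, "gripper": 0.8},
    {"slide": [0, 0, -0.04], "spin": 0, "gripper": 0.8},
    {"slide": [0, 0, -0.08], "spin": 0, "gripper": 0.8},
    {"slide": [0, 0, -0.08], "spin": 0, "gripper": 0.8},
  ],
)

```text
t: 30.0
tool_pos: [0.4174, -0.2735, 0.1692]
tool_rot: [2.208, 2.217, 0.001]
contact_force: [0.7, -0.6, 1.9]
opening: 0.0771
grip_force: 0.0
```

arm_command(
  increments=[
    {"slide": [0, 0, -0.06], "spin": 0, "gripper": 0.6},
    {"slide": [0, 0, -0.06], "spin": 0, "gripper": 0.6},
    {"slide": [0, 0, -0.06], "spin": 0, "gripper": 0.6},
    {"slide": [0, 0, -0.06], "spin": 0, "gripper": 0.6},
  ],
)

```text
t: 30.33
tool_pos: [0.415, -0.2715, 0.2233]
tool_rot: [2.214, 2.223, 0.0]
contact_force: [-0.5, 0.2, -0.1]
opening: 0.0679
grip_force: 0.0
```

```bash
python3 - <<'E'
from hl import *
import pickle
D={n:cam(n) for n in('top','side')}
pickle.dump(D,open('d5.pkl','wb')); S=D['side'];T=D['top']
c=blob(S,(225,160,270,202),25); print('side hub blob',c.min(0),c.max(0))
T0=pickle.load(open('d4.pkl','rb'))['top']
for t in(60,70,80): print(t,[np.r_[r[:4],r[4]].round(1).tolist() for r in comps(T0,(272,158,302,186),t,.014,300,20000)])
# bore of ring: brighter component in inner region
x0,y0,x1,y1=272,158,302,186
g=cv2.cvtColor(cv2.resize(T0['frame'][y0:y1,x0:x1],None,fx=8,fy=8,interpolation=2),cv2.COLOR_RGB2GRAY)
for t in(95,105,115):
    n,l,st,ce=cv2.connectedComponentsWithStats((g>t).astype(np.uint8))
    for i in range(1,n):
        if 50<st[i,4]<4000:
            px=(ce[i]+.5)/8-.5+[x0,y0]; print('bore',t,st[i,4],(plane(T0,[px],.007)[0]*1e3).round(1),(plane(T0,[px],0)[0]*1e3).round(1))
for z in(.014,.0):
    for th in(20,30): c=blob(T0,(272,158,302,186),th); print('ring',th,z,*circ(plane(T0,c,z)))
S0=pickle.load(open('d4.pkl','rb'))['side']
c=blob(S0,(334,182,358,202),25); print('ring side',c.min(0),c.max(0)); P=plane(S0,c,.007); print(P[:,0].min(),P[:,0].max())
E
python3 go.py .6425 -.3195 .17 0
```

```text
side hub blob [231.375 171.625] [262.375 195.625]
60 [[284.9, 168.9, 648.1, -316.1, 548.0], [288.6, 180.2, 625.4, -325.7, 957.0]]
70 [[284.8, 169.1, 647.7, -316.1, 932.0], [288.8, 179.4, 627.0, -325.9, 1719.0]]
80 [[284.9, 164.0, 658.3, -315.2, 707.0], [284.7, 169.3, 647.3, -315.8, 1429.0], [289.3, 177.8, 630.4, -326.7, 3019.0]]
bore 95 1990 [ 642.8 -318.9    7. ] [ 644.8 -318.2    0. ]
bore 105 1726 [ 642.9 -319.1    7. ] [ 644.9 -318.3    0. ]
bore 115 1482 [ 642.9 -319.3    7. ] [ 644.9 -318.6    0. ]
ring 20 0.014 [ 641.6 -319.2] [38.8 41.1]
ring 30 0.014 [ 641.5 -319.7] [40.7 43.1]
ring 20 0.0 [ 645.7 -317.6] [39.4 41.8]
ring 30 0.0 [ 645.5 -318.1] [41.3 43.8]
ring side [336.625 186.375] [353.125 198.125]
0.6221987728808379 0.6640554777884015
cur [ 413.8 -270.4  220.3] yaw 0.2 tilt z [-0.001  0.001 -1.   ] q6 -0.73 open 0.0684 t 30.4
slide [-0.0501  0.2285  0.05  ] spin(+about tool z) 0.2
```

The disc went down over the studs without force: the TCP is at 81.9 mm against 69.9 mm at the grasp, so the disc rose exactly 12 mm and is home. Next is the ring, at robot (643.1,-319.8).

arm_command(
  increments=[
    {"slide": [-0.0495, 0.229, 0.05], "spin": 0, "gripper": 0.45},
    {"slide": [-0.0495, 0.229, 0.05], "spin": 0, "gripper": 0.45},
    {"slide": [-0.0495, 0.229, 0.05], "spin": 0, "gripper": 0.45},
    {"slide": [-0.0495, 0.229, 0.05], "spin": 0, "gripper": 0.45},
    {"slide": [-0.0495, 0.229, 0.05], "spin": 0, "gripper": 0.45},
    {"slide": [-0.0495, 0.229, 0.05], "spin": 0, "gripper": 0.45},
    {"slide": [-0.0495, 0.229, 0.05], "spin": 0, "gripper": 0.45},
    {"slide": [-0.0495, 0.229, 0.05], "spin": 0, "gripper": 0.45},
  ],
)

```text
t: 31.1
tool_pos: [0.6432, -0.3186, 0.167]
tool_rot: [-2.211, -2.223, 0.002]
contact_force: [-0.6, -0.8, -0.2]
opening: 0.0619
grip_force: 0.0
```

arm_command(
  increments=[
    {"slide": [0, 0, 0.02], "spin": 0, "gripper": 0.45},
    {"slide": [0, 0, 0.04], "spin": 0, "gripper": 0.45},
    {"slide": [0, 0, 0.04], "spin": 0, "gripper": 0.45},
    {"slide": [0, 0, 0.04], "spin": 0, "gripper": 0.45},
    {"slide": [0, 0, 0.04], "spin": 0, "gripper": 0.45},
    {"slide": [0, 0, 0.04], "spin": 0, "gripper": 0.45},
    {"slide": [0, 0, 0.04], "spin": 0, "gripper": 0.45},
  ],
)

```text
t: 31.68
tool_pos: [0.644, -0.3199, 0.1337]
tool_rot: [2.215, 2.224, 0.001]
contact_force: [0.1, -0.1, -0.6]
opening: 0.0615
grip_force: 0.0
```

```bash
python3 go.py .6431 -.3198 .0745 0
```

```text
cur [ 644.  -319.9  133.7] yaw 0.2 tilt z [ 0.002 -0.002 -1.   ] q6 -0.57 open 0.0615 t 31.7
slide [ 0.0002 -0.001   0.0592] spin(+about tool z) 0.2
```

arm_command(
  increments=[
    {"slide": [0, -0.001, 0.02], "spin": 0, "gripper": 0.45},
    {"slide": [0, -0.001, 0.04], "spin": 0, "gripper": 0.45},
    {"slide": [0, -0.001, 0.0585], "spin": 0, "gripper": 0.45},
    {"slide": [0, -0.001, 0.0585], "spin": 0, "gripper": 0.45},
    {"slide": [0, -0.001, 0.0585], "spin": 0, "gripper": 0.45},
    {"slide": [0, -0.001, 0.0585], "spin": 0, "gripper": 0.45},
    {"slide": [0, -0.001, 0.0585], "spin": 0, "gripper": 0.45},
    {"slide": [0, -0.001, 0.0585], "spin": 0, "gripper": 0.45},
  ],
)

```text
t: 32.35
tool_pos: [0.6435, -0.32, 0.0754]
tool_rot: [2.215, 2.224, 0.001]
contact_force: [-0.1, 0.0, 0.7]
opening: 0.0618
grip_force: 0.0
```

arm_command(
  increments=[
    {"slide": [0, 0, 0], "spin": 0, "gripper": -0.3},
    {"slide": [0, 0, 0], "spin": 0, "gripper": -0.3},
    {"slide": [0, 0, 0], "spin": 0, "gripper": -0.3},
    {"slide": [0, 0, 0], "spin": 0, "gripper": -0.3},
    {"slide": [0, 0, 0], "spin": 0, "gripper": -0.3},
    {"slide": [0, 0, 0], "spin": 0, "gripper": -0.3},
  ],
  newtons=25,
)

```text
t: 32.85
tool_pos: [0.643, -0.3197, 0.0745]
tool_rot: [2.216, 2.225, 0.0]
contact_force: [-1.8, 0.8, 6.3]
opening: 0.0387
grip_force: 25.2
```

arm_command(
  increments=[
    {"slide": [0, 0, 0], "spin": 0, "gripper": 0.45},
    {"slide": [0, 0, 0], "spin": 0, "gripper": 0.45},
    {"slide": [0, 0, -0.001], "spin": 0, "gripper": 0.45},
    {"slide": [0, 0, -0.001], "spin": 0, "gripper": 0.45},
    {"slide": [0, 0, -0.001], "spin": 28, "gripper": 0.45},
    {"slide": [0, 0, -0.001], "spin": 28, "gripper": 0.45},
    {"slide": [0, 0, -0.001], "spin": 28, "gripper": 0.45},
    {"slide": [0, 0, -0.001], "spin": 28, "gripper": 0.45},
  ],
)

```text
t: 33.52
tool_pos: [0.6423, -0.3193, 0.0737]
tool_rot: [-2.694, -1.615, 0.0]
contact_force: [-0.2, -0.9, -0.2]
opening: 0.062
grip_force: 0.0
```

arm_command(
  increments=[
    {"slide": [0, 0, 0], "spin": 57, "gripper": 0.45},
    {"slide": [0, 0, 0], "spin": 57, "gripper": 0.45},
    {"slide": [0, 0, 0], "spin": 57, "gripper": 0.45},
    {"slide": [0, 0, 0], "spin": 57, "gripper": 0.45},
    {"slide": [0, 0, 0], "spin": 57, "gripper": 0.45},
    {"slide": [0, 0, 0], "spin": 57, "gripper": 0.45},
    {"slide": [0, 0, 0], "spin": 57, "gripper": 0.45},
    {"slide": [0, 0, 0], "spin": 57, "gripper": 0.45},
  ],
)

```text
t: 34.18
tool_pos: [0.6423, -0.3193, 0.0737]
tool_rot: [-3.138, -0.134, 0.001]
contact_force: [0.2, 0.6, 0.2]
opening: 0.0622
grip_force: 0.0
```

arm_command(
  increments=[
    {"slide": [0, 0, 0], "spin": 4, "gripper": 0.45},
    {"slide": [0, 0, 0], "spin": 4, "gripper": 0.45},
    {"slide": [0, 0, 0], "spin": 4, "gripper": -0.3},
    {"slide": [0, 0, 0], "spin": 4, "gripper": -0.3},
    {"slide": [0, 0, 0], "spin": 4, "gripper": -0.3},
    {"slide": [0, 0, 0], "spin": 4, "gripper": -0.3},
    {"slide": [0, 0, 0], "spin": 4, "gripper": -0.3},
    {"slide": [0, 0, 0], "spin": 4, "gripper": -0.3},
  ],
  newtons=40,
)

```text
t: 34.85
tool_pos: [0.6427, -0.3195, 0.0743]
tool_rot: [3.141, 0.034, 0.001]
contact_force: [-0.0, 0.2, 0.9]
opening: 0.0381
grip_force: 40.3
```

arm_command(
  increments=[
    {"slide": [0, 0, -0.01], "spin": 0, "gripper": -0.3},
    {"slide": [0, 0, -0.03], "spin": 0, "gripper": -0.3},
    {"slide": [0, 0, -0.06], "spin": 0, "gripper": -0.3},
    {"slide": [0, 0, -0.09], "spin": 0, "gripper": -0.3},
    {"slide": [0, 0, -0.09], "spin": 0, "gripper": -0.3},
    {"slide": [0, 0, -0.09], "spin": 0, "gripper": -0.3},
    {"slide": [0, 0, -0.09], "spin": 0, "gripper": -0.3},
    {"slide": [0, 0, -0.09], "spin": 0, "gripper": -0.3},
  ],
)

```text
t: 35.52
tool_pos: [0.6415, -0.3188, 0.1621]
tool_rot: [-3.139, -0.034, 0.005]
contact_force: [0.6, 0.5, -0.6]
opening: 0.0379
grip_force: 40.2
```

```bash
python3 go.py .4146 -.2711 .16 -90
```

```text
cur [ 641.5 -318.8  162.1] yaw -88.8 tilt z [-0.003  0.002 -1.   ] q6 0.98 open 0.0379 t 35.5
slide [-0.2258 -0.0526  0.0028] spin(+about tool z) 1.2
```

arm_command(
  increments=[
    {"slide": [-0.226, -0.0526, 0.0], "spin": 0, "gripper": -0.3},
    {"slide": [-0.226, -0.0526, 0.0], "spin": 0, "gripper": -0.3},
    {"slide": [-0.226, -0.0526, 0.0], "spin": 0, "gripper": -0.3},
    {"slide": [-0.226, -0.0526, 0.0], "spin": 0, "gripper": -0.3},
    {"slide": [-0.226, -0.0526, 0.0], "spin": 0, "gripper": -0.3},
    {"slide": [-0.226, -0.0526, 0.0], "spin": 0, "gripper": -0.3},
    {"slide": [-0.226, -0.0526, 0.0], "spin": 0, "gripper": -0.3},
    {"slide": [-0.226, -0.0526, 0.0], "spin": 0, "gripper": -0.3},
  ],
)

```text
t: 36.18
tool_pos: [0.4139, -0.2709, 0.1625]
tool_rot: [-3.14, -0.032, 0.003]
contact_force: [0.0, -0.4, -0.2]
opening: 0.0382
grip_force: 40.3
```

arm_command(
  increments=[
    {"slide": [0, 0, 0.01], "spin": 0, "gripper": -0.3},
    {"slide": [0, 0, 0.02], "spin": 0, "gripper": -0.3},
    {"slide": [0, 0, 0.03], "spin": 0, "gripper": -0.3},
    {"slide": [0, 0, 0.03], "spin": 0, "gripper": -0.3},
    {"slide": [0, 0, 0.03], "spin": 0, "gripper": -0.3},
    {"slide": [0, 0, 0.03], "spin": 0, "gripper": -0.3},
    {"slide": [0, 0, 0.03], "spin": 0, "gripper": -0.3},
    {"slide": [0, 0, 0.03], "spin": 0, "gripper": -0.3},
  ],
)

```text
t: 36.85
tool_pos: [0.4158, -0.272, 0.1347]
tool_rot: [3.141, 0.034, 0.001]
contact_force: [0.2, 0.1, 0.2]
opening: 0.038
grip_force: 40.3
```

```bash
python3 go.py .4146 -.2711 .1005 -89
```

```text
cur [ 415.8 -272.   134.7] yaw -88.8 tilt z [ 0.001 -0.001 -1.   ] q6 0.82 open 0.038 t 36.9
slide [-0.0012 -0.0009  0.0342] spin(+about tool z) 0.2
```

arm_command(
  increments=[
    {"slide": [-0.001, -0.0009, 0.0], "spin": 0, "gripper": -0.3},
    {"slide": [-0.001, -0.0009, 0.005], "spin": 0, "gripper": -0.3},
    {"slide": [-0.001, -0.0009, 0.01], "spin": 0, "gripper": -0.3},
    {"slide": [-0.001, -0.0009, 0.015], "spin": 0, "gripper": -0.3},
    {"slide": [-0.001, -0.0009, 0.019], "spin": 0, "gripper": -0.3},
    {"slide": [-0.001, -0.0009, 0.022], "spin": 0, "gripper": -0.3},
    {"slide": [-0.001, -0.0009, 0.022], "spin": 0, "gripper": -0.3},
    {"slide": [-0.001, -0.0009, 0.022], "spin": 0, "gripper": -0.3},
  ],
)

```text
t: 37.52
tool_pos: [0.4142, -0.2707, 0.1117]
tool_rot: [-3.141, -0.034, 0.001]
contact_force: [0.4, -0.4, -0.4]
opening: 0.0381
grip_force: 40.3
```

arm_command(
  increments=[
    {"slide": [0, 0, 0.003], "spin": 0, "gripper": -0.3},
    {"slide": [0, 0, 0.006], "spin": 0, "gripper": -0.3},
    {"slide": [0, 0, 0.009], "spin": 0, "gripper": -0.3},
    {"slide": [0, 0, 0.011], "spin": 0, "gripper": -0.3},
    {"slide": [0, 0, 0.011], "spin": 0, "gripper": -0.3},
    {"slide": [0, 0, 0.011], "spin": 0, "gripper": -0.3},
  ],
)

```text
t: 38.02
tool_pos: [0.4143, -0.2707, 0.1009]
tool_rot: [-3.141, -0.034, 0.0]
contact_force: [0.5, 0.5, -1.1]
opening: 0.0379
grip_force: 40.3
```

Ring underside at about 26.6 mm, with no resistance. I'll seat it, release and withdraw.

arm_command(
  increments=[
    {"slide": [0, 0, 0.001], "spin": 0, "gripper": -0.3},
    {"slide": [0, 0, 0.001], "spin": 0, "gripper": -0.3},
    {"slide": [0, 0, 0.001], "spin": 0, "gripper": -0.3},
    {"slide": [0, 0, 0.001], "spin": 0, "gripper": 0.3},
    {"slide": [0, 0, 0.001], "spin": 0, "gripper": 0.3},
    {"slide": [0, 0, 0.001], "spin": 0, "gripper": 0.3},
    {"slide": [0, 0, 0.001], "spin": 0, "gripper": 0.3},
  ],
)

```text
t: 38.6
tool_pos: [0.4144, -0.2709, 0.1002]
tool_rot: [3.141, 0.034, 0.0]
contact_force: [0.3, 1.0, 0.1]
opening: 0.0556
grip_force: 0.0
```

arm_command(
  increments=[
    {"slide": [0, 0, -0.02], "spin": 0, "gripper": 0.3},
    {"slide": [0, 0, -0.05], "spin": 0, "gripper": 0.3},
    {"slide": [0, 0, -0.08], "spin": 0, "gripper": 0.3},
    {"slide": [0, 0, -0.12], "spin": 0, "gripper": 0.3},
    {"slide": [0, 0, -0.16], "spin": 0, "gripper": 0.3},
    {"slide": [0, 0, -0.16], "spin": 0, "gripper": 0.3},
    {"slide": [0, 0, -0.16], "spin": 0, "gripper": 0.3},
  ],
)

```text
t: 39.18
tool_pos: [0.4156, -0.2719, 0.264]
tool_rot: [3.136, 0.034, 0.009]
contact_force: [-0.3, 0.4, -1.3]
opening: 0.0554
grip_force: 0.0
```

```bash
python3 go.py .27 -.52 .3 -89
```

```text
cur [ 415.6 -271.9  264. ] yaw -88.8 tilt z [ 0.006 -0.005 -1.   ] q6 0.82 open 0.0554 t 39.2
slide [-0.1507  0.2451 -0.0356] spin(+about tool z) 0.2
```

arm_command(
  increments=[
    {"slide": [-0.15, 0.245, -0.035], "spin": 0, "gripper": 0.3},
    {"slide": [-0.15, 0.245, -0.035], "spin": 0, "gripper": 0.3},
    {"slide": [-0.15, 0.245, -0.035], "spin": 0, "gripper": 0.3},
    {"slide": [-0.15, 0.245, -0.035], "spin": 0, "gripper": 0.3},
    {"slide": [-0.15, 0.245, -0.035], "spin": 0, "gripper": 0.3},
    {"slide": [-0.15, 0.245, -0.035], "spin": 0, "gripper": 0.3},
    {"slide": [-0.15, 0.245, -0.035], "spin": 0, "gripper": 0.3},
    {"slide": [-0.15, 0.245, -0.035], "spin": 0, "gripper": 0.3},
  ],
)

```text
t: 39.85
tool_pos: [0.2659, -0.5234, 0.2939]
tool_rot: [3.141, 0.025, -0.003]
contact_force: [-0.0, 0.9, -0.0]
opening: 0.0558
grip_force: 0.0
```

Run:
```python
from seg import *
D={n:cam(n) for n in('top','side')}
c=blob(D['top'],(375,208,428,255)); print('timer',*rect(plane(D['top'],c,.019)))
c=np.zeros((600,800,3),np.uint8)
def put(f,x,y,b,s):
    i=cv2.resize(f[b[1]:b[3],b[0]:b[2]],None,fx=s,fy=s,interpolation=2);c[y:y+i.shape[0],x:x+i.shape[1]]=i
put(D['top']['frame'],0,0,(222,200,362,310),2.85)
put(D['side']['frame'],400,0,(225,160,325,240),4)
put(D['side']['frame'],0,325,(225,160,275,205),6)
put(D['side']['frame'],400,325,(270,170,330,210),6)
cv2.imwrite('pics/end.png',c[...,::-1])
```

```text
timer [ 538.  -551.1] [61.9 67.7] 14.6
```

View pics/end.png

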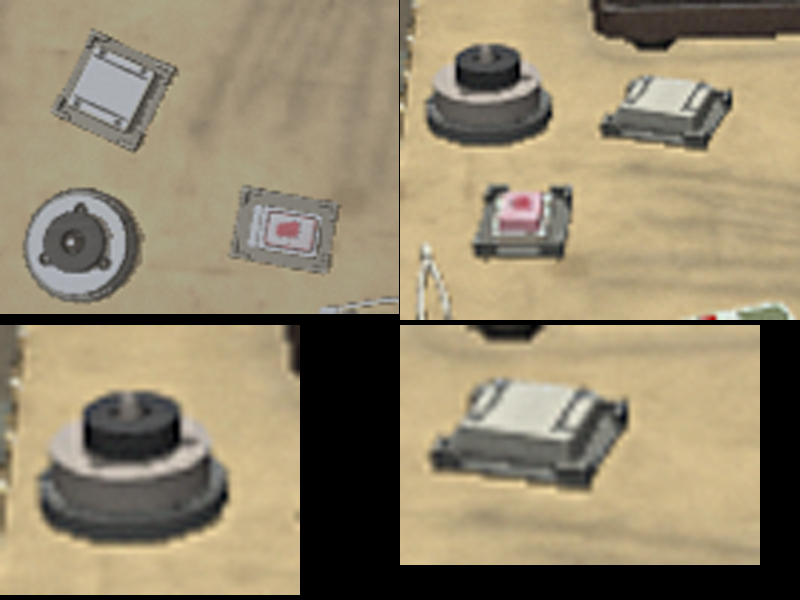

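In the final view the ring lies flat on the disc around the post at (130,425). The disc is flat on the hub, the cassette is in its tray at (290,230) and the timer hasn't moved. The plate in its tray at (110,90) needs a quick numeric check before I hand in.

Run:
```python
from seg import *
T=cam('top'); x0,y0,x1,y1=236,205,288,258
g=cv2.cvtColor(cv2.resize(T['frame'][y0:y1,x0:x1],None,fx=8,fy=8,interpolation=2),cv2.COLOR_RGB2HSV)
f=cv2.resize(T['frame'][y0:y1,x0:x1],None,fx=8,fy=8,interpolation=2).astype(int)
m=((f[...,0]-f[...,2]<12)&(f.sum(2)>440)).astype(np.uint8)
m=cv2.morphologyEx(cv2.morphologyEx(m,cv2.MORPH_OPEN,np.ones((5,5))),cv2.MORPH_CLOSE,np.ones((25,25)))
c=max(cv2.findContours(m,0,1)[0],key=cv2.contourArea)[:,0]
for z in(.017,.023): print(*rect(plane(T,(c+.5)/8-.5+[x0,y0],z)))
c=blob(T,(236,205,288,258)); print('tray',*rect(plane(T,c,.005)))
```

```text
[ 520.3 -280.3] [44.9 44.3] 69.5
[ 519.3 -281.2] [44.6 44. ] 69.5
tray [ 520.3 -281.2] [67.5 66. ] 69.3
```

The plate is centred in its tray to within 1 mm and square with it (69.5° against 69.3°). Everything is in place.

```bash
python3 -c "
from station import order
print(order.finish_job())"
```

```text
the job is handed in; nothing more can be done
None
```

The job is handed in at about 40 s of the 104 s allowed: the cassette and plate lie flat in their trays, the disc is fully down over the studs, the ring lies flat on it around the post, and the timer has not moved.

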